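# Lay the steel warming plate into its bed, foot first

## Task

Take the heavy steel plate out of its upright cassette and stand its lower end in the heel of the warming bed, leaning back on the rest bar, and let go of it there. Then take it again by its two long sides and, with its lower end staying on the bed at the heel, pivot it gently down until it lies flat on the bed, and push it fully home against the stop at the heel. Leave it there released, and do not disturb the loose things on the table.

Things in the scene. Friction and masses are not known exactly. Their poses are not given: they have to be found in the camera images.
- plate: bare steel plate 150 x 64 x 12 mm, about 0.75 kg (0.6 to 0.9), two round dish marks on each face; origin at its centre. Own z runs along the 150 mm length (up at the start), y along the 64 mm width, x through the 12 mm thickness; both faces are alike. It stands on one short end in the cassette
- plate_foot (a point): centre of the plate's short end that is lowest at the start, 75 mm from the plate's centre along its own -z
- cassette: grey upright holder fixed to the table, base 80 x 110 x 12 mm; origin at the centre of its underside, z up. Two side cheeks (40 mm in x, inner faces at y = -34 and +34 mm) rise to z = 158 mm and cover the plate's long sides, so it can be taken only by its two faces at the top end, fingers closing along the cassette's x
- cassette_slot (a point): where the plate's lower end stands: middle of the slot, 12 mm above the cassette's origin. The plate's faces look along the cassette's x; its top end is 150 mm above this point. Lips before and behind the plate, at its sides only, rise 68 mm above this point with 2.5 mm play: draw the plate straight up, 155 mm to clear the cheeks too
- warming_bed: low bed fixed to the table, origin at the centre of its underside, z up; surface level at z = 30 mm. +x, away from the robot, is the heel. From x = -80 to 47 mm it is a block 46 mm wide: the plate overhangs 9 mm each side, with room for fingers. The heel, x = 47 to 103 mm, is 104 mm wide, with two cheeks (x = 57 to 103 mm, 72 mm apart, tops at z = 45 mm); the plate's end goes between them
- heel_stop (a point): foot of the stop: a ledge across the heel whose face stands at x = 75 mm of the bed and rises 8 mm above the bed surface; this point is at the foot of that face, in the middle. To lean, the plate stands on the bed surface just before it (rear lower edge 2 to 12 mm from it), between the cheeks
- rest_bar (a point): middle of the rest bar: 8 mm steel bar along the bed's y, 56 mm long, on two posts behind the stop, at x = 89 mm, z = 102 mm of the bed. A plate stood before the stop leans back on it by 8 to 17 degrees and stays when let go
- bed_seat (a point): point on the bed surface in the middle (x = 0, y = 0, z = 30 mm of the bed): with the plate home its centre is 6 mm above this point, its own z along the bed's x. Pivoted down about its front lower edge, the plate first lies 10 to 22 mm short of the stop; it may cling to the fingers at its sides, so press it down before letting go. Sliding it takes under 14 N if it is not pressed
- marker_b: loose marker pen, 135 mm long, lying between the cassette and the bed; a bystander, origin under its centre
- dish_b: loose small clear dish, 39 mm across, 14 mm high, between the cassette and the bed, nearer the robot; a bystander, origin under its centre

How it is judged:
By the outcome, as a careful person would: the job done as asked, in the order asked, and still so for the second after the job is handed in, with the robot touching nothing.
It also fails if it takes over 62 s, if anything falls off the work surface, if the arm or the gripper's body presses on something with over 40 N, if the wrist force passes 120 N, or if a joint passes its speed limit or range.

## Robot

A 6-joint arm with a two-finger parallel gripper is mounted at the origin on a cart in front of the work surface, level with it; the furniture and walls round the work are solid. World frame = base frame: x ahead of the robot, y to its left, z up, the work surface at z = 0. Lengths are in mm, angles in rad, forces in N, time in s.
With the tool pointing down it reaches from about 300 to 775 mm from the base axis. Payload 14.6 kg.
Tool frame: the origin (TCP) lies between the finger pads; the fingertips stand 8 mm ahead of it and the grasp point (between the pads) lies 11 mm behind it; y points along the fingers, x is the direction in which the jaws open and shut, and the axes are right-handed (so a half turn about y gives the same grasp; the last joint's range is limited). The gripper opens to 94 mm and grips with 3 to 60 N. Pads are 16 mm wide; open, the fingers measure 119 mm over their backs; the gripper's body (75 mm by 177 mm) begins 78 mm behind the grasp point.
Start: joints at [-1.179, 0.3, 1.521, -0, 1.321, -0.067], TCP at [243.572, -493.115, 213.446] pointing down, gripper open.
Joint ranges: [-3.03, 3.03], [-0.79, 2.21], [0.23, 2.52], [-1.04, 4.18], [0, 3.07], [-2.55, 2.55]. Speed limits (rad/s): [2.22, 2.22, 2.57, 3.14, 3.14, 3.14].

## Interface

Orientations are given as [roll, pitch, yaw] about the fixed x, y, z axes, in that order (R = Rz(yaw) Ry(pitch) Rx(roll)).
In Python, from cell import read_state, imaging, order gives the robot as it stands. The module is installed in compiled form; this text tells all that it offers.
- The arm moves only by the shell command python3 -m handwheel 'ROWS' [FORCE]. ROWS is JSON, a list that holds one entry, the list of rows, each a list of 7 numbers: the shift along the tool's x, y, z in mm, then the turn, a rotation vector about the tool's x, y, z in degrees, then the opening, from -1 (shut) to 1 (fully open), so that 0 is half open. A call has 1 to 5 rows; each row is the pose to reach, as a shift and turn from the pose measured when the call began, along the tool's axes at that moment; what a row does not reach only later rows make up. A row lasts 1/12 s, in which the tool goes at most 41.7 mm and 7.16 degrees, less where a joint would pass 70% of its speed; a pose out of reach is approached as far as the arm can. A call with a gripper value outside its range is refused whole. The fingers move at their own pace and stop on an object; FORCE is the grip in N (left out, the last holds). Time passes only in rows, so rows that repeat a pose let the fingers close. It gives the time, the measured TCP pose, the force and the opening at its end, in the units of the state.
- read_state(): the state, without advancing time (a new reading comes with each control period).
- imaging.camera(name): name is "scene" or "top" or "wrist"; returns (picture, depth): 400x640x3 uint8, red, green, blue; 400x640 float32, mm along the optical axis (not along the pixel's ray), 0 where there is no reading.
- imaging.get_calibration(name): a dict with "mtx" (3x3 intrinsics, pixels), "world_from_camera" (4x4, takes a point from camera to world coordinates); the wrist camera has in their place "hand_eye" (4x4, takes a point from camera to tool coordinates, whose origin is the TCP and whose axes are the tool frame's). Camera axes: x right, y down, z forward; pixel columns grow to the right and rows downward; lengths in mm; the calibration is good to about 2 mm. The wrist camera is an equidistant fisheye: a pixel r from the principal point sees the ray r / f radians off the axis. A picture is of the moment at which its call begins: read the wrist's pose just before it. get_calibration takes no time and is no camera call.
- order.sign_off(): hands the job in, once; it reports no verdict.
The state is a dict: "clock": time; "joints": joint angles; "qd": joint speeds; "effort": joint torques, N m; "eef_pos": TCP position; "eef_rot": TCP orientation; "wrist_force": force on the tool from outside, world axes, zero at the start; "moment": the same for the moment, N m; "finger_gap": finger opening in mm.
Only numpy, scipy, OpenCV 4.12 (cv2) and the standard library are available. Lean on these libraries where they do the work, as an engineer would, in place of code of your own. Each camera call takes 0.05 s, during which the arm holds its last target.

## Working session

There is one attempt and no reset: what is moved stays moved. The work goes in short steps, Python scripts to look and compute and a shell command to move; the robot and the scene stay as the last step left them, time stands still between calls to the robot, and variables do not carry over. Pictures are saved under pics/ and viewed, and the job is handed in when it is done.

```bash
mkdir -p pics; ls
cat > h.py <<'E'
import numpy as np, cv2
from cell import read_state, imaging, order
from scipy.spatial.transform import Rotation as R
def save(n,tag):
    s=read_state(); p,d=imaging.camera(n)
    cv2.imwrite(f'pics/{tag}.png',p[:,:,::-1]); np.savez(f'pics/{tag}.npz',p=p,d=d,pos=s['eef_pos'],rot=s['eef_rot']); return p,d
E
python3 - <<'E'
from h import *
print(read_state())
for n in ('scene','top','wrist'):
    p,d=save(n,n+'0'); print(n,imaging.get_calibration(n),d.min(),d.max())
E
```

```text
pics
{'clock': 0.0, 'joints': array([-1.17857119e+00,  3.00460318e-01,  1.52156904e+00, -5.21487581e-06,
        1.32073434e+00, -6.65618253e-02]), 'qd': array([ 0.00010643,  0.00059094,  0.00048748,  0.00023483, -0.00188996,
        0.0006224 ]), 'effort': array([-2.34401843e-03, -5.31807911e+01, -3.52739060e+01,  7.07944552e-02,
        2.43287394e-02, -1.14929412e-04]), 'eef_pos': array([ 243.48964467, -492.87840075,  212.89734352]), 'eef_rot': array([-1.57072348e+00,  1.16878686e-03, -1.11200803e+00]), 'wrist_force': array([ 0.62815233, -0.4506087 , -0.39913776]), 'moment': array([-0.05249838, -0.0115342 , -0.03127596]), 'finger_gap': 93.97607555553671}
scene {'mtx': array([[429.26959933,   0.        , 318.66660683],
       [  0.        , 429.26959933, 201.2739869 ],
       [  0.        ,   0.        ,   1.        ]]), 'world_from_camera': array([[-7.82880803e-01, -4.82465848e-01,  3.92841385e-01,
         1.95090228e+02],
       [-6.22150888e-01,  6.12234911e-01, -4.87951520e-01,
         3.53118899e+02],
       [-5.09126682e-03, -6.26414495e-01, -7.79473514e-01,
         7.4114
[... 492 characters left out ...]
3, -1.09076837e-01, -9.94016758e-01,
         1.17630554e+03],
       [ 0.00000000e+00,  0.00000000e+00,  0.00000000e+00,
         1.00000000e+00]])} 0.0 2046.4778
wrist {'mtx': array([[309.70691629,   0.        , 319.49581425],
       [  0.        , 309.70691629, 201.76620689],
       [  0.        ,   0.        ,   1.        ]]), 'hand_eye': array([[ 9.99999443e-01,  9.88554074e-04,  3.71074343e-04,
         1.28847707e+00],
       [-7.18165500e-05, -2.86938104e-01,  9.57949122e-01,
        -1.71617981e+02],
       [ 1.05345988e-03, -9.57948614e-01, -2.86937873e-01,
         8.32218951e+01],
       [ 0.00000000e+00,  0.00000000e+00,  0.00000000e+00,
         1.00000000e+00]])} 0.0 1440.6099
```

View pics/scene0.png

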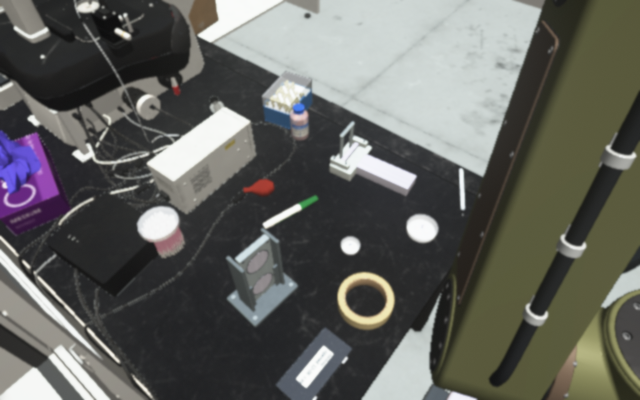

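View pics/top0.png

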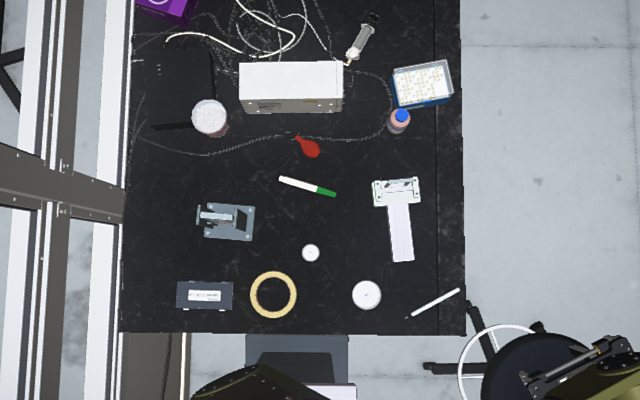

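View pics/wrist0.png

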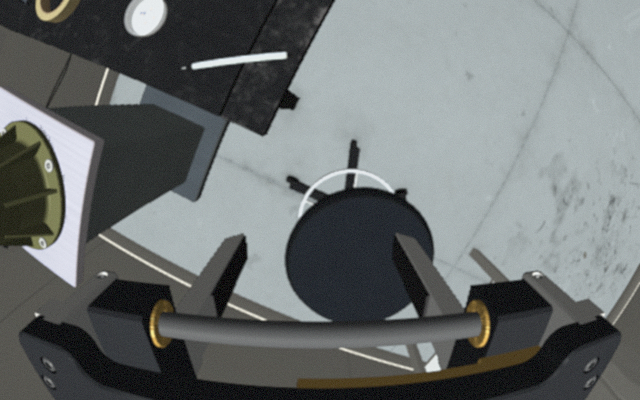

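The scene view shows the cassette near (258,280) and the bed near (370,165). The top view puts the cassette at (225,220), the bed at (400,220) with its heel at the top, the marker at (307,186) and the dish at (310,253). I'll zoom in and fit.

Run:
```python
from h import *
a=cv2.imread('pics/top0.png')
A=cv2.resize(a[190:255,185:265],None,fx=7,fy=7,interpolation=cv2.INTER_NEAREST); cv2.imwrite('pics/zc.png',A)
A=cv2.resize(a[165:275,360:440],None,fx=5,fy=5,interpolation=cv2.INTER_NEAREST); cv2.imwrite('pics/zb.png',A)
s=cv2.imread('pics/scene0.png')
A=np.hstack([cv2.resize(s[220:330,215:305],None,fx=4,fy=4),cv2.resize(s[110:220,325:425],None,fx=4,fy=4)]); cv2.imwrite('pics/zs.png',A)
# depth point cloud from top by height
for n in('top','scene'):
    c=imaging.get_calibration(n);d=np.load(f'pics/{n}0.npz')['d']
    K=c['mtx'];T=c['world_from_camera'];v,u=np.mgrid[:400,:640]
    P=np.stack([(u-K[0,2])/K[0,0]*d,(v-K[1,2])/K[1,1]*d,d],-1)@T[:3,:3].T+T[:3,3]
    np.save(f'pics/{n}P.npy',P)
    for nm,(x0,x1,y0,y1) in {'cass':(330,480,40,200),'bed':(300,500,-300,-150)}.items():
        pass
    z=P[...,2]
    if n=='top':
        print('table',np.median(z[150:170,180:240]))
        for (uu,vv) in [(225,221),(215,215),(207,215),(242,221),(227,236),(400,240),(400,200),(398,185),(385,185),(310,253),(300,185),(206,214),(366,295)]:
            print(uu,vv,P[vv,uu].round(1))
```

```text
table -0.45373935957309186
225 221 [503.2 121.  117.5]
215 215 [511.9 133.4 160.2]
207 215 [511.7 149.2 160.1]
242 221 [506.6  92.3  75.3]
227 236 [476.8 134.4  14.2]
400 240 [ 471.3 -252.5   28.6]
400 200 [ 560.3 -252.8   30.8]
398 185 [ 594.6 -249.2   27. ]
385 185 [ 590.2 -216.3   55.8]
310 253 [440.6 -53.   15.1]
300 185 [594.5 -28.4  13. ]
206 214 [513.6 151.1 161. ]
366 295 [ 349.2 -178.4   15. ]
```

View pics/zc.png

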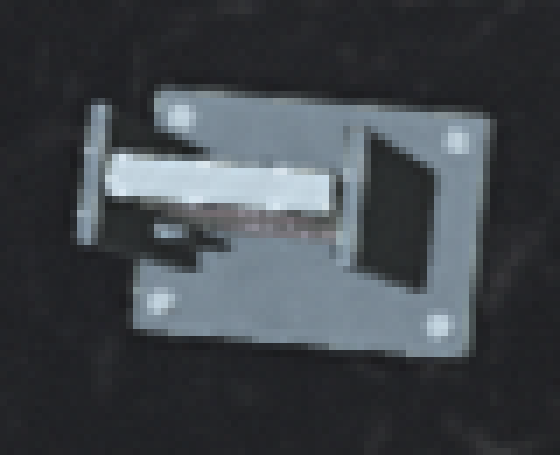

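View pics/zb.png

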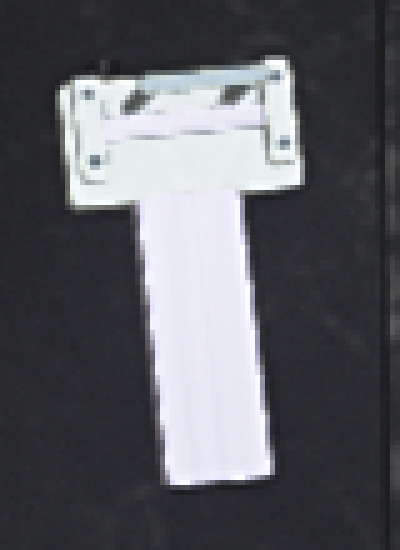

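View pics/zs.png

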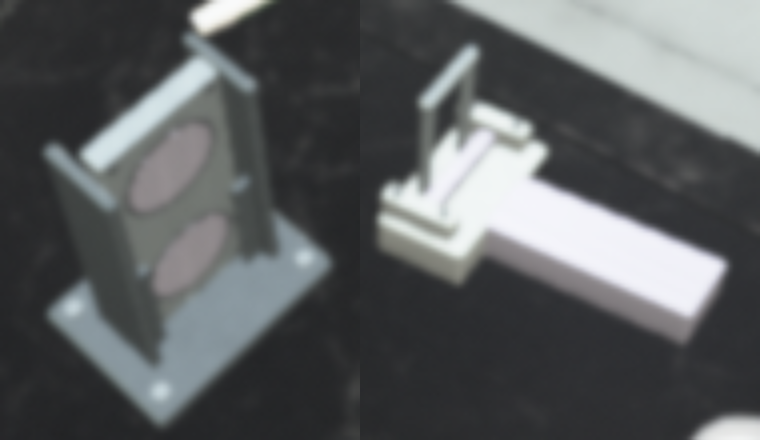

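```bash
cat >> h.py <<'E'
def ray(n,uv):
    c=imaging.get_calibration(n);K=c['mtx'];T=c['world_from_camera']
    uv=np.atleast_2d(uv).astype(float)
    r=np.c_[(uv-[K[0,2],K[1,2]])/[K[0,0],K[1,1]],np.ones(len(uv))]@T[:3,:3].T
    return T[:3,3],r
def onz(n,uv,z):
    o,r=ray(n,uv); return o+r*((z-o[2])/r[:,2])[:,None]
def tri(a,uva,b,uvb):
    o1,r1=ray(a,uva);o2,r2=ray(b,uvb);out=[]
    for p,q in zip(r1,r2):
        A=np.c_[p,-q];s=np.linalg.lstsq(A,o2-o1,rcond=None)[0]
        x=o1+p*s[0];y=o2+q*s[1];out.append(np.r_[(x+y)/2,np.linalg.norm(x-y)])
    return np.array(out)
def wray(uv,pos,rot):
    c=imaging.get_calibration('wrist');K=c['mtx'];H=c['hand_eye']
    d=(np.atleast_2d(uv).astype(float)-[K[0,2],K[1,2]])
    r=np.linalg.norm(d,axis=1,keepdims=True);th=r/K[0,0]
    v=np.c_[d/np.maximum(r,1e-9)*np.sin(th),np.cos(th)]
    M=R.from_euler('xyz',rot).as_matrix()
    return M@H[:3,3]+pos, v@H[:3,:3].T@M.T
E
python3 - <<'E'
from h import *
t=cv2.imread('pics/top0.png').astype(int);s=cv2.imread('pics/scene0.png').astype(int)
def rect(img,x0,x1,y0,y1,f):
    m=np.zeros(img.shape[:2],np.uint8);m[y0:y1,x0:x1]=f(img[y0:y1,x0:x1])
    cs,_=cv2.findContours(m,cv2.RETR_EXTERNAL,cv2.CHAIN_APPROX_NONE);c=max(cs,key=cv2.contourArea)
    return m,c,cv2.minAreaRect(c)
m,c,r=rect(t,185,265,190,255,lambda i:(i.min(2)>180).astype(np.uint8))
print('plate top topview',r,m.sum()); b=cv2.boxPoints(r);W=onz('top',b,162);print(W.round(1),W.mean(0))
v,u=np.nonzero(m);sel=cv2.pointPolygonTest
P=np.load('pics/topP.npy');print('depth',np.median(P[v,u],0))
m,c,r=rect(s,215,305,220,330,lambda i:(i.min(2)>165).astype(np.uint8))
print('scene',r,m.sum());print(tri('top',[cv2.minAreaRect(np.array(W[:,:2],np.float32))[0]] if 0 else [b.mean(0)],'scene',[r[0]]))
# cassette base corners at z=12
q=np.array([(155,85),(495,118),(470,357),(130,325)])/7+[185,190]-.5
W=onz('top',q,12);print('cass',W.round(1),W.mean(0).round(1))
# bed block
q=np.array([(165,485),(273,475),(243,190),(135,203)])/5+[360,165]-.5
W=onz('top',q,30);print('bed',W.round(1))
q=np.array([(75,208),(303,183)])/5+[360,165]-.5
W=onz('top',q,30);print('heel front',W.round(1))
A=np.hstack([cv2.resize(s[130:185,325:375].astype(np.uint8),None,fx=8,fy=8,interpolation=cv2.INTER_CUBIC),cv2.resize(t[172:212,368:428].astype(np.uint8),None,fx=11,fy=11,interpolation=cv2.INTER_CUBIC)[:440]][:1]); cv2.imwrite('pics/zs2.png',A)
cv2.imwrite('pics/zt2.png',cv2.resize(t[172:212,368:428].astype(np.uint8),None,fx=12,fy=12,interpolation=cv2.INTER_CUBIC))
cv2.imwrite('pics/zs3.png',cv2.resize(s[228:272,225:290].astype(np.uint8),None,fx=10,fy=10,interpolation=cv2.INTER_CUBIC))
E
```

```text
plate top topview ((215.60691833496094, 215.71725463867188), (31.225101470947266, 5.314911365509033), 4.763641834259033) 188
[[507.3 162.9 162. ]
 [517.8 162.3 162. ]
 [513.3 100.6 162. ]
 [502.8 101.2 162. ]] [510.31582559 131.76762077 162.        ]
depth [509.94163422 131.58040792 160.68649186]
scene ((251.8989715576172, 247.87728881835938), (6.220849990844727, 38.68732452392578), 50.52754211425781) 362
[[5.10293232e+02 1.31530276e+02 1.63552823e+02 2.75415732e-01]]
cass [[554.4 183.4  12. ]
 [544.8  72.7  12. ]
 [467.3  78.9  12. ]
 [476.5 188.9  12. ]] [510.8 131.   12. ]
bed [[ 423.7 -235.4   30. ]
 [ 428.6 -283.    30. ]
 [ 555.  -271.    30. ]
 [ 548.6 -222.8   30. ]]
heel front [[ 546.1 -196.    30. ]
 [ 558.4 -297.8   30. ]]
```

View pics/zs2.png

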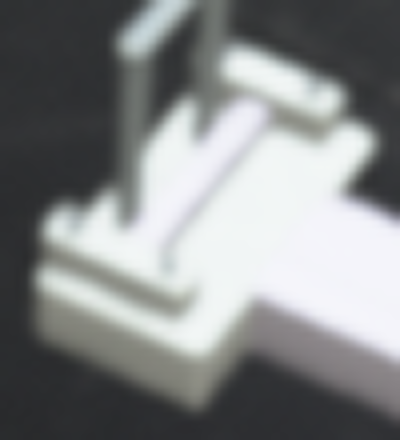

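View pics/zt2.png

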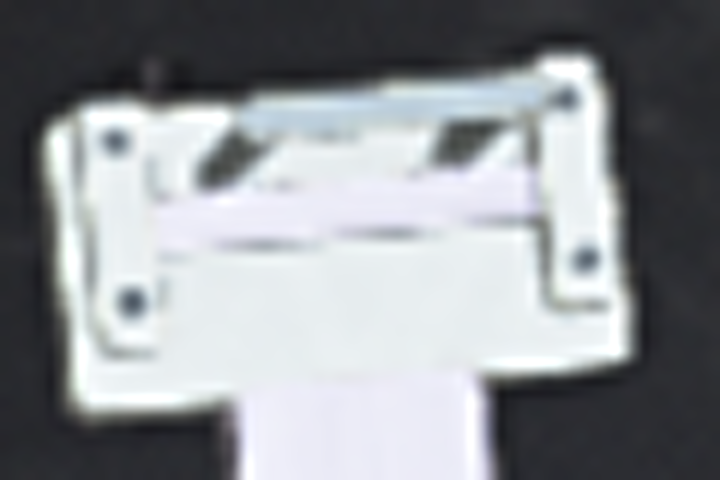

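View pics/zs3.png

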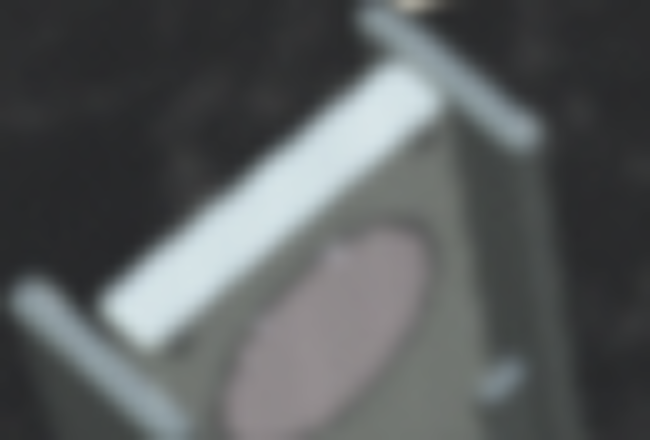

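```bash
cat >> h.py <<'E'
from math import *
def go(p,yaw=None,tilt=0,M=None):
    """tilt deg: rotate about world axis; prints tool-frame shift and rotvec(deg)"""
    s=read_state();Mc=R.from_euler('xyz',s['eef_rot'])
    d=Mc.inv().apply(np.array(p)-s['eef_pos']); rv=(Mc.inv()*M).as_rotvec(degrees=True)
    print('clock',round(s['clock'],2),'pos',s['eef_pos'].round(1),'F',s['wrist_force'].round(1),'gap',round(s['finger_gap'],1),'q',s['joints'].round(3))
    print('shift',d.round(1),'rot',rv.round(2))
def down(yaw): return R.from_euler('xyz',[-90,0,yaw],degrees=True)
def pitchy(yaw,t):  # tool down with tool yaw; then leaned: t deg rotation about horizontal axis (world) at heading yaw y-axis
    ax=np.array([-sin(radians(yaw)),cos(radians(yaw)),0]); return R.from_rotvec(ax*radians(t))
E
python3 - <<'E'
from h import *
q=np.array([(160,255),(540,222)])/12+[368,172]-.5
W=onz('top',q,38);print('stop top edge',W.round(1),W.mean(0).round(1),degrees(atan2(W[0,1]-W[1,1],W[0,0]-W[1,0])))
tb=np.array([(245,112),(555,88)])/12+[368,172]-.5
W=onz('top',tb,104);print('bar@104',W.round(1),W.mean(0).round(1))
sb=np.array([(128,42),(None or 128,42)])/8+[325,130]-.5
s=cv2.imread('pics/scene0.png');cv2.imwrite('pics/zs4.png',cv2.resize(s[115:165,335:365],None,fx=12,fy=12,interpolation=cv2.INTER_CUBIC))
for n in('top','scene'):
    P=np.load(f'pics/{n}P.npy');m=(P[...,2]>85)&(P[...,2]<115)&(P[...,0]>560)&(P[...,0]<630)&(P[...,1]>-290)&(P[...,1]<-200)
    print(n,m.sum(),P[m].mean(0),P[m].min(0),P[m].max(0))
# expected
th=radians(5.8);o=np.array([505.6,-251.3]);f=lambda x,y:(o+x*np.array([cos(th),sin(th)])+y*np.array([-sin(th),cos(th)])).round(1)
print('stop',f(75,0),'bar',f(89,0),f(89,28),f(89,-28))
E
```

```text
stop top edge [[ 575.3 -209.3   38. ]
 [ 582.1 -279.6   38. ]] [ 578.7 -244.4   38. ] 95.55586065169554
bar@104 [[ 592.1 -216.3  104. ]
 [ 596.8 -270.5  104. ]] [ 594.5 -243.4  104. ]
top 104 [ 592.82984679 -241.48896633  103.61972102] [ 586.92887231 -269.38413595   90.34468565] [ 598.81939435 -214.58725522  109.55265813]
scene 105 [ 592.81524579 -239.79144057  101.18438324] [ 586.82693599 -267.67789427   85.67646601] [ 600.2912863  -216.03785745  109.18685777]
stop [ 580.2 -243.7] bar [ 594.1 -242.3] [ 591.3 -214.4] [ 597.  -270.2]
```

View pics/zs4.png

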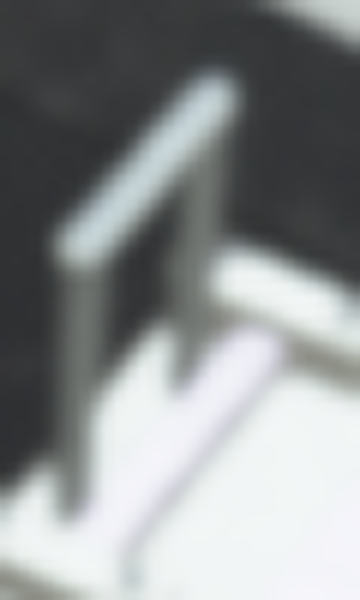

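Run:
```python
from h import *
go([430,-180,300],M=down(0))
```

```text
clock 0.15 pos [ 243.5 -493.   213. ] F [ 0.6 -0.5  0. ] gap 94.2 q [-1.179  0.3    1.521  0.     1.321 -0.067]
shift [-198.1  -86.8  305.8] rot [-3.000e-02 -6.371e+01 -4.000e-02]
```

```bash
python3 -m handwheel '[[[-18,-15,30,0,-7,0,1],[-40,-32,62,0,-14,0,1],[-62,-50,95,0,-21,0,1],[-84,-66,130,0,-28,0,1],[-106,-80,165,0,-35,0,1]]]'
python3 - <<'E'
from h import *
go([430,-180,300],M=down(0))
E
```

```text
clock: 0.57
eef_pos: [341.4, -329.1, 291.7]
eef_rot: [-1.57, 0.0, -0.496]
wrist_force: [0.2, -0.1, 0.7]
finger_gap: 93.9
clock 0.57 pos [ 341.4 -329.1  291.7] F [ 0.2 -0.1  0.7] gap 93.9 q [-0.845  0.077  1.604  0.     1.461 -0.349]
shift [  7.   -8.2 173.4] rot [-3.00e-02 -2.84e+01 -1.00e-02]
```

```bash
python3 -m handwheel '[[[2,-2,38,0,-7,0,1],[4,-4,76,0,-14,0,1],[5,-6,114,0,-21,0,1],[7,-8,150,0,-28,0,1],[7,-8,173,0,-28.4,0,1]]]'
python3 - <<'E'
from h import *
go([430,-180,300],M=down(0))
save('wrist','w1')
E
```

```text
clock: 0.98
eef_pos: [430.9, -177.7, 300.1]
eef_rot: [-1.57, -0.001, 0.009]
wrist_force: [-0.3, 0.1, -0.8]
finger_gap: 94.2
clock 0.98 pos [ 430.9 -177.7  300.1] F [-0.3  0.1 -0.8] gap 94.2 q [-4.700e-01  5.400e-02  1.610e+00  1.000e-03  1.478e+00 -4.800e-01]
shift [-0.9  0.1 -2.3] rot [-0.03  0.54  0.03]
```

View pics/w1.png

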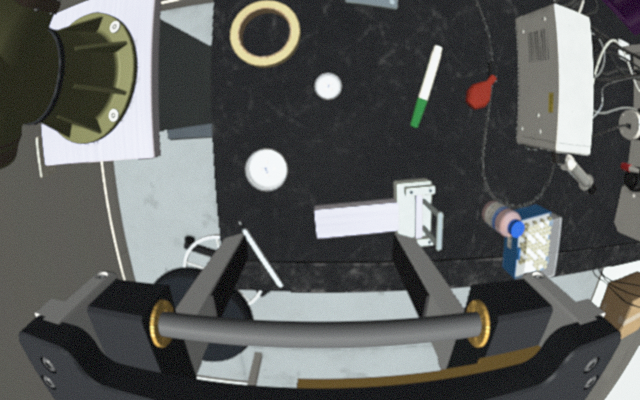

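The wrist view shows the bed block at (315–398, 200–238), the heel at (395–437, 180–248) and the bar at (438,225). I'll cross-check the bed with rays from here.

Run:
```python
from h import *
a=cv2.imread('pics/w1.png')
cv2.imwrite('pics/zw1.png',cv2.resize(a[170:260,305:455],None,fx=5,fy=5,interpolation=cv2.INTER_CUBIC))
```

```text
(no output)
```

View pics/zw1.png

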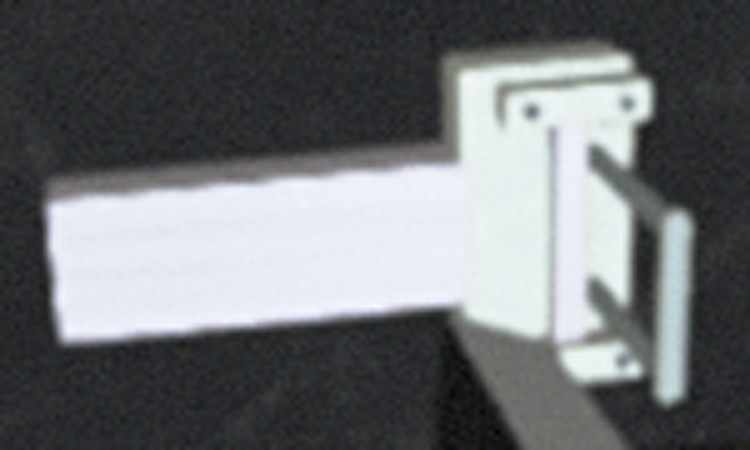

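Run:
```python
from h import *
D=np.load('pics/w1.npz')
def wz(q,z):
    uv=np.array(q)/5+[305,170]-.5
    o,r=wray(uv,D['pos'],D['rot']);return (o+r*((z-o[2])/r[:,2])[:,None]).round(1)
print('block',wz([(48,200),(62,343),(463,305),(460,162)],30).tolist())
print('stop face foot',wz([(555,128),(552,330)],30).tolist(),'top38',wz([(558,128),(555,330)],38).tolist())
print('bar',wz([(678,208),(670,405)],104).tolist())
# bar triangulation with the top view
o1,r1=ray('top',np.array([(247,112),(555,88)])/12+[368,172]-.5)
o2,r2=wray(np.array([(678,210),(670,402)])/5+[305,170]-.5,D['pos'],D['rot'])
for p,q in zip(r1,r2):
    s=np.linalg.lstsq(np.c_[p,-q],o2-o1,rcond=None)[0];print('tri bar',(o1+p*s[0]).round(1),(o2+q*s[1]).round(1))
uvb=[np.array([(165,485),(273,475),(243,190),(135,203)])/5+[360,165]-.5]
o1,r1=ray('top',uvb[0]);o2,r2=wray(np.array([(48,200),(62,343),(463,305),(460,162)])/5+[305,170]-.5,D['pos'],D['rot'])
for p,q in zip(r1,r2):
    s=np.linalg.lstsq(np.c_[p,-q],o2-o1,rcond=None)[0];print('tri block',(o1+p*s[0]).round(1),(o2+q*s[1]).round(1))
# plate approach
go([510.3,131.6,230],M=down(-4.4))
```

```text
block [[423.4, -239.4, 30.0], [427.9, -286.0, 30.0], [553.6, -273.0, 30.0], [548.4, -226.2, 30.0]]
stop face foot [[577.9, -215.0, 30.0], [584.3, -281.8, 30.0]] top38 [[576.2, -212.8, 38.0], [582.5, -278.4, 38.0]]
bar [[590.3, -216.3, 104.0], [596.6, -273.8, 104.0]]
tri bar [ 592.7 -217.1  100.2] [ 592.  -218.1  100.3]
tri bar [ 596.3 -269.9  107.4] [ 594.9 -271.2  107.4]
tri block [ 423.8 -232.3   51.7] [ 423.7 -232.3   51.7]
tri block [ 428.6 -280.8   42. ] [ 428.  -280.8   42. ]
tri block [ 554.7 -270.5   32.7] [ 552.8 -271.8   32.7]
tri block [ 547.6 -221.5   39.7] [ 545.8 -223.3   39.7]
clock 1.03 pos [ 431.8 -175.9  299.9] F [ 0.3  1.3 -0.2] gap 93.8 q [-4.660e-01  5.400e-02  1.609e+00  1.000e-03  1.478e+00 -4.720e-01]
shift [ 80.2  70.3 307. ] rot [-0.08  4.73  0.03]
```

Run:
```python
from h import *
q=np.array([(367,262),(328,316)])/4+[325,110]-.5
print('scene block near corners',onz('scene',q,30).round(1).tolist())
q=np.array([(222,92),(75,243)])/12+[335,115]-.5
print('scene bar ends',onz('scene',q,104).round(1).tolist())
tb=np.array([(555,88),(245,112)])/12+[368,172]-.5
print(tri('top',tb,'scene',q).round(1))
print(tri('top',np.array([(273,475),(165,485)])/5+[360,165]-.5,'scene',np.array([(367,262),(328,316)])/4+[325,110]-.5).round(1))
```

```text
scene block near corners [[429.2, -285.8, 30.0], [425.7, -238.2, 30.0]]
scene bar ends [[597.0, -270.7, 104.0], [593.9, -220.7, 104.0]]
[[ 596.8 -270.4  104.3    0. ]
 [ 590.9 -215.8  109.3    0.7]]
[[ 428.3 -282.5   33.4    0.5]
 [ 424.  -234.7   34.4    0.6]]
```

```bash
python3 -m handwheel '[[[10,5,35,0,1,0,1],[20,10,75,0,2,0,0.6],[30,18,115,0,3,0,0.3],[40,26,155,0,4,0,0],[50,36,195,0,4.7,0,-0.1]]]'
python3 - <<'E'
from h import *
go([510.3,131.6,230],M=down(-4.4))
E
```

```text
clock: 1.45
eef_pos: [480.4, 20.0, 264.4]
eef_rot: [-1.569, -0.001, -0.078]
wrist_force: [0.2, -1.5, 0.8]
finger_gap: 71.0
clock 1.45 pos [480.4  20.  264.4] F [ 0.2 -1.5  0.8] gap 71.0 q [-3.500e-02  1.060e-01  1.635e+00  1.000e-03  1.400e+00  4.200e-02]
shift [ 21.1  34.6 113.5] rot [-0.08 -0.05  0.06]
```

```bash
python3 -m handwheel '[[[6,10,35,0,0,0,-0.1],[12,20,70,0,0,0,-0.1],[18,30,100,0,0,0,-0.1],[21,34.6,113.5,0,0,0,-0.1],[21,34.6,113.5,0,0,0,-0.1]]]'
python3 - <<'E'
from h import *
go([510.3,131.6,139],M=down(-4.4))
save('wrist','w2')
E
```

```text
clock: 1.87
eef_pos: [510.0, 133.4, 228.5]
eef_rot: [-1.57, 0.001, -0.075]
wrist_force: [-0.5, -0.5, -1.0]
finger_gap: 42.6
clock 1.87 pos [510.  133.4 228.5] F [-0.5 -0.5 -1. ] gap 42.6 q [1.860e-01 2.380e-01 1.564e+00 1.000e-03 1.341e+00 2.610e-01]
shift [ 0.5 89.5 -1.9] rot [-0.05  0.09 -0.07]
```

View pics/w2.png

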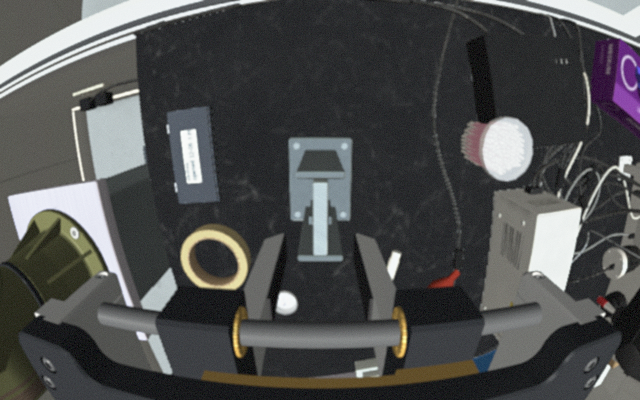

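```bash
python3 -m handwheel '[[[0,25,-1,0,0,0,-0.1],[0.5,50,-2,0,0,0,-0.1],[0.5,75,-2,0,0,0,-0.1],[0.5,92,-2,0,0,0,-0.1],[0.5,96.5,-2,0,0,0,-0.1]]]' && python3 -m handwheel '[[[0,0,0,0,0,0,-0.4],[0,0,0,0,0,0,-0.6],[0,0,0,0,0,0,-1],[0,0,0,0,0,0,-1],[0,0,0,0,0,0,-1]]]' 45
```

```text
clock: 2.33
eef_pos: [509.4, 128.1, 130.8]
eef_rot: [-1.571, 0.003, -0.078]
wrist_force: [0.1, 0.5, -0.3]
finger_gap: 42.3
clock: 2.75
eef_pos: [509.7, 128.2, 131.7]
eef_rot: [-1.571, 0.002, -0.078]
wrist_force: [0.2, 0.1, -0.3]
finger_gap: 12.7
```

```bash
python3 -m handwheel '[[[0,0,0,0,0,0,-1],[0,0,0,0,0,0,-1],[0,-2,0,0,0,0,-1],[0,-6,0,0,0,0,-1],[0,-12,0,0,0,0,-1]]]' 45 && python3 -m handwheel '[[[0,-10,0,0,0,0,-1],[0,-22,0,0,0,0,-1],[0,-36,0,0,0,0,-1],[0,-52,0,0,0,0,-1],[0,-68,0,0,0,0,-1]]]'
python3 - <<'E'
from h import *
go([509.4,128.2,295],M=down(-4.4))
E
```

```text
clock: 3.17
eef_pos: [509.4, 128.1, 143.6]
eef_rot: [-1.571, 0.003, -0.078]
wrist_force: [-0.3, -0.2, -5.2]
finger_gap: 11.7
clock: 3.58
eef_pos: [509.5, 128.1, 213.1]
eef_rot: [-1.571, 0.003, -0.078]
wrist_force: [0.5, -0.5, -4.6]
finger_gap: 11.7
clock 3.58 pos [509.5 128.1 213.1] F [ 0.5 -0.5 -4.6] gap 11.7 q [1.760e-01 2.470e-01 1.589e+00 1.000e-03 1.309e+00 2.540e-01]
shift [ -0.4 -81.9   0.1] rot [ 0.01 -0.05 -0.19]
```

```bash
python3 -m handwheel '[[[0,-18,0,0,0,0,-1],[0,-38,0,0,0,0,-1],[0,-58,0,0,0,0,-1],[0,-76,0,0,0,0,-1],[0,-87,0,0,0,0,-1]]]'
python3 - <<'E'
from h import *
go([509.4,128.2,295],M=down(-4.4))
save('wrist','w3');save('scene','s3')
E
```

```text
clock: 4.0
eef_pos: [509.9, 128.1, 303.0]
eef_rot: [-1.57, 0.001, -0.078]
wrist_force: [1.3, -0.3, -6.3]
finger_gap: 11.5
clock 4.0 pos [509.9 128.1 303. ] F [ 1.3 -0.3 -6.3] gap 11.5 q [1.760e-01 1.920e-01 1.448e+00 1.000e-03 1.501e+00 2.540e-01]
shift [-0.5  8.   0. ] rot [-0.03 -0.05 -0.03]
```

View pics/w3.png

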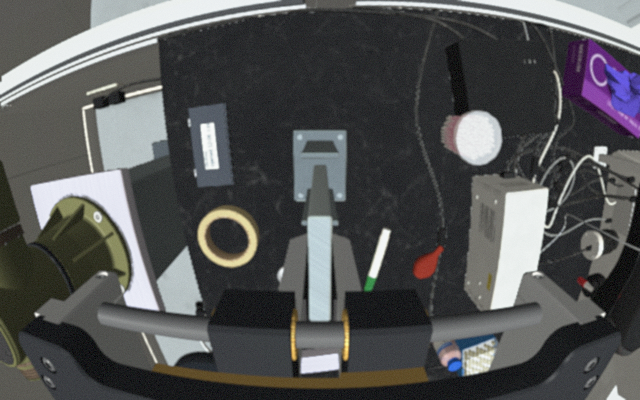

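View pics/s3.png

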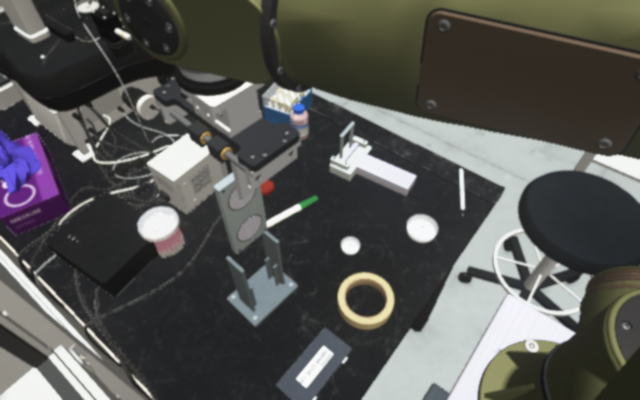

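```bash
cat >> h.py <<'E'
BO=np.array([505.3,-253.0,0.]);BY=5.8
def bed2w(p): return BO+R.from_euler('z',BY,degrees=True).apply(p)
def w2bed(p): return R.from_euler('z',-BY,degrees=True).apply(np.array(p)-BO)
def lean(gap,th,h=0,L=119.5,dy=-3.3):
    t=radians(th);p=np.array([75-gap,dy,30+h])-6*np.array([cos(t),0,-sin(t)])+L*np.array([sin(t),0,cos(t)])
    M=R.from_euler('z',BY,degrees=True)*R.from_euler('y',th,degrees=True)*R.from_euler('x',-90,degrees=True)
    return bed2w(p),M
E
python3 - <<'E'
from h import *
p,M=lean(9,11,150); print(p); go([p[0],p[1],300],M=M)
E
```

```text
[ 588.12094741 -247.90433554  298.44930239]
clock 4.1 pos [510.1 128.2 302.3] F [ 1.   0.5 -6.3] gap 11.9 q [1.760e-01 1.930e-01 1.450e+00 1.000e-03 1.499e+00 2.540e-01]
shift [ 106.9    2.  -368.9] rot [ -1.03 -10.22  10.98]
```

```bash
python3 -m handwheel '[[[3,0,-10,0,-0.5,0.5,-1],[8,0,-28,0,-1,1,-1],[15,0,-52,0,-1.5,1.5,-1],[23,0,-80,-0.1,-2,2,-1],[32,0,-110,-0.2,-3,3,-1]]]' && python3 -m handwheel '[[[10,0,-32,0,-0.8,0.8,-1],[19,0,-64,-0.1,-1.6,1.6,-1],[28,0,-96,-0.2,-2.4,2.4,-1],[36,0,-126,-0.3,-3.2,3.2,-1],[42,0,-150,-0.4,-4,4,-1]]]'
python3 - <<'E'
from h import *
p,M=lean(9,11,150); go([p[0],p[1],300],M=M)
E
```

```text
clock: 4.52
eef_pos: [533.2, 15.2, 301.1]
eef_rot: [-1.572, 0.054, -0.024]
wrist_force: [0.4, 0.9, -5.7]
finger_gap: 11.8
clock: 4.93
eef_pos: [571.4, -138.0, 297.5]
eef_rot: [-1.572, 0.127, 0.046]
wrist_force: [0.5, -0.1, -5.8]
finger_gap: 11.6
clock 4.93 pos [ 571.4 -138.   297.5] F [ 0.5 -0.1 -5.8] gap 11.6 q [-0.281  0.418  1.175 -0.042  1.668 -0.328]
shift [  11.2   -3.8 -110.6] rot [-0.43 -3.14  3.74]
```

```bash
python3 -m handwheel '[[[3,-1,-28,0,-0.8,0.8,-1],[6,-2,-56,-0.1,-1.6,1.8,-1],[9,-3,-82,-0.3,-2.4,2.8,-1],[11,-4,-100,-0.4,-3.1,3.7,-1],[11,-4,-108,-0.4,-3.1,3.7,-1]]]'
python3 - <<'E'
from h import *
p,M=lean(9,11,50); go(p,M=M)
E
```

```text
clock: 5.35
eef_pos: [587.8, -247.6, 297.9]
eef_rot: [-1.569, 0.194, 0.1]
wrist_force: [-0.0, -0.3, -6.4]
finger_gap: 12.0
clock 5.35 pos [ 587.8 -247.6  297.9] F [-0.  -0.3 -6.4] gap 12.0 q [-0.417  0.582  0.943 -0.097  1.787 -0.529]
shift [19.5 97.5 -0.5] rot [-0.1  -0.09 -0.14]
```

```bash
python3 -m handwheel '[[[4,20,0,0,0,0,-1],[9,45,0,0,0,0,-1],[14,70,0,0,0,0,-1],[18,90,0,0,0,0,-1],[19.5,97.5,0,0,0,0,-1]]]'
python3 - <<'E'
from h import *
p,M=lean(9,11,10); go(p,M=M)
for n in('wrist','scene','top'): save(n,n[0]+'4')
a=cv2.imread('pics/s4.png');b=cv2.imread('pics/t4.png')
cv2.imwrite('pics/z4.png',np.hstack([cv2.resize(a[70:220,290:430],None,fx=3,fy=3,interpolation=cv2.INTER_CUBIC),cv2.resize(b[150:300,340:460],None,fx=3,fy=3,interpolation=cv2.INTER_CUBIC)]))
E
```

```text
clock: 5.77
eef_pos: [586.9, -246.3, 194.2]
eef_rot: [-1.566, 0.199, 0.1]
wrist_force: [-0.2, -0.3, -6.3]
finger_gap: 11.6
clock 5.77 pos [ 586.9 -246.3  194.2] F [-0.2 -0.3 -6.3] gap 11.6 q [-0.416  0.623  1.113 -0.094  1.581 -0.509]
shift [ 8.1 34.8 -1.8] rot [-0.28 -0.05 -0.4 ]
```

View pics/z4.png

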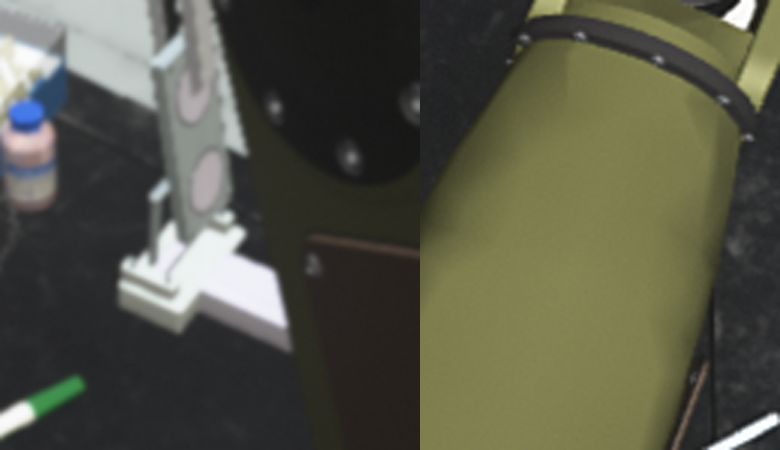

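View pics/w4.png

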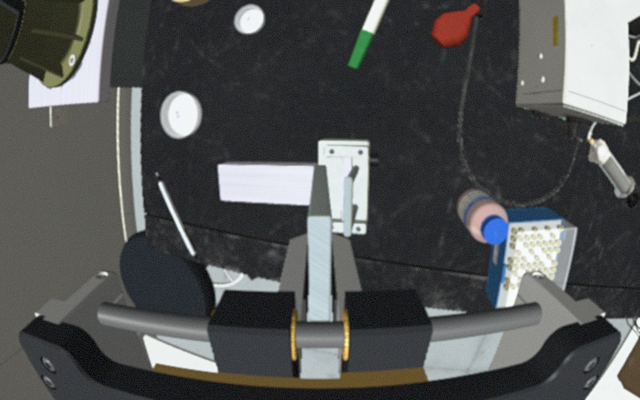

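Run:
```python
from h import *
a=cv2.imread('pics/s4.png');w=cv2.imread('pics/w4.png')
cv2.imwrite('pics/z5.png',np.hstack([cv2.resize(a[120:182,325:375],None,fx=9,fy=9,interpolation=cv2.INTER_CUBIC)]))
cv2.imwrite('pics/z5w.png',cv2.resize(w[130:260,210:390],None,fx=4,fy=4,interpolation=cv2.INTER_CUBIC))
```

```text
(no output)
```

View pics/z5.png

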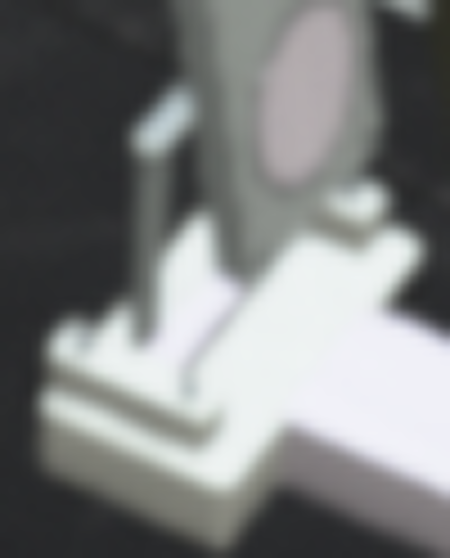

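View pics/z5w.png

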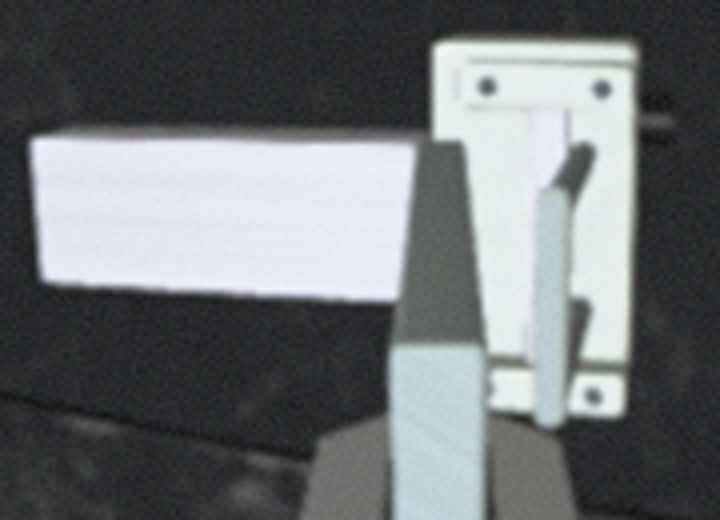

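Run:
```python
from h import *
D=np.load('pics/w4.npz')
def wz(q,z):
    uv=np.array(q)/4+[210,130]-.5
    o,r=wray(uv,D['pos'],D['rot']);return o+r*((z-o[2])/r[:,2])[:,None]
b=lambda q,z:w2bed(wz(q,z)).round(1).tolist()
print('pos',D['pos'],w2bed(D['pos']))
print('block near',b([(30,138),(42,283)],30),'block far edge low',b([(395,300),(415,140)],30))
print('heel corners',b([(433,45),(637,45),(625,415)],30))
print('cheek inner L',b([(470,106),(530,108)],45),'R',b([(545,360)],45))
print('stop top front',b([(528,112),(530,355)],38))
print('bar',b([(553,190),(548,425)],104))
h=47.5
t=radians(11)
print('plate foot corners (front,rear)',b([(417,142)],30+h+12*sin(t)),b([(464,142)],30+h))
print('scene foot', w2bed(onz('scene',np.array([(243,275)])/9+[325,120]-.5,30+h+2)).round(1))
```

```text
pos [ 586.90955432 -246.33399292  194.18006175] [ 81.86541324  -1.61527753 194.18006175]
block near [[-80.9, 21.2, 30.0], [-80.6, -25.4, 30.0]] block far edge low [[35.2, -24.0, 30.0], [41.4, 23.0, 30.0]]
heel corners [[46.5, 49.6, 30.0], [102.1, 51.2, 30.0], [102.9, -54.5, 30.0]]
cheek inner L [[59.5, 35.1, 45.0], [75.4, 35.1, 45.0]] R [[80.8, -33.9, 45.0]]
stop top front [[74.0, 33.0, 38.0], [75.8, -35.2, 38.0]]
bar [[88.2, 25.8, 104.0], [88.5, -28.4, 104.0]]
plate foot corners (front,rear) [[53.0, 31.0, 79.8]] [[63.9, 31.0, 77.5]]
scene foot [[59.5 29.2 79.5]]
```

Run:
```python
from h import *
p,M=lean(8,12,3,dy=-1.6); go(p,M=M)
```

```text
clock 5.92 pos [ 588.1 -247.1  198.7] F [ 0.1  0.  -5.6] gap 12.0 q [-0.416  0.62   1.107 -0.094  1.585 -0.509]
shift [12.1 46.1  0.8] rot [-0.11 -0.07  0.85]
```

```bash
python3 -m handwheel '[[[3,12,0,0,0,0.2,-1],[6,24,0,0,0,0.4,-1],[9.5,36,0.5,0,0,0.6,-1],[12,45,0.8,0,0,0.8,-1],[12,46,0.8,0,0,0.85,-1]]]' && python3 -m handwheel '[[[0,0,0,0,0,0,-1],[0,0,0,0,0,0,-1]]]';python3 - <<'E'
from h import *
p,M=lean(8,12,0,dy=-1.6); go(p,M=M)
E
```

```text
clock: 6.33
eef_pos: [590.5, -245.5, 148.7]
eef_rot: [-1.568, 0.212, 0.1]
wrist_force: [-0.2, -0.5, -5.9]
finger_gap: 11.7
clock: 6.5
eef_pos: [590.6, -245.5, 148.7]
eef_rot: [-1.568, 0.212, 0.101]
wrist_force: [-0.5, -0.2, -5.1]
finger_gap: 11.9
clock 6.5 pos [ 590.6 -245.5  148.7] F [-0.5 -0.2 -5.1] gap 11.9 q [-0.41   0.671  1.144 -0.1    1.514 -0.495]
shift [ 0.5  0.5 -0.5] rot [-0.19 -0.04 -0.15]
```

```bash
python3 -m handwheel '[[[0.1,0.7,0,0,0,0,-1],[0.2,1.4,0,0,0,0,-1],[0.2,1.4,0,0,0,0,-1]]]' && python3 -m handwheel '[[[0.2,0.8,0,0,0,0,-1],[0.3,1.5,0,0,0,0,-1],[0.3,1.5,0,0,0,0,-1]]]'
```

```text
clock: 6.75
eef_pos: [590.7, -245.6, 148.2]
eef_rot: [-1.568, 0.211, 0.1]
wrist_force: [-0.8, 0.6, 0.1]
finger_gap: 11.8
clock: 7.0
eef_pos: [590.8, -245.6, 148.1]
eef_rot: [-1.569, 0.21, 0.1]
wrist_force: [-2.3, 1.9, 7.0]
finger_gap: 11.9
```

Run:
```python
from h import *
s=read_state();b=w2bed(s['eef_pos']);th=12.0
for T in (13,14,15):
    p0,_=lean(8,12);p1,M=lean(8,T); go(s['eef_pos']+p1-p0,M=M)
```

```text
clock 7.0 pos [ 590.8 -245.6  148.1] F [-2.3  1.9  7. ] gap 11.9 q [-0.41   0.671  1.146 -0.101  1.51  -0.495]
shift [ 2.1 -0.1  0. ] rot [-0.12 -0.06  0.96]
clock 7.0 pos [ 590.8 -245.6  148.1] F [-2.3  1.9  7. ] gap 11.9 q [-0.41   0.671  1.146 -0.101  1.51  -0.495]
shift [ 4.2 -0.1  0. ] rot [-0.12 -0.05  1.96]
clock 7.0 pos [ 590.8 -245.6  148.1] F [-2.3  1.9  7. ] gap 11.9 q [-0.41   0.671  1.146 -0.101  1.51  -0.495]
shift [ 6.3 -0.2  0. ] rot [-0.12 -0.05  2.96]
```

```bash
python3 -m handwheel '[[[1,0,0,0,0,0.5,-1],[2.1,0,0,0,0,1,-1],[2.1,0,0,0,0,1,-1]]]' && python3 -m handwheel '[[[1,0,0,0,0,0.5,-1],[2.1,0,0,0,0,1,-1],[2.1,0,0,0,0,1,-1]]]'
```

```text
clock: 7.25
eef_pos: [593.1, -245.5, 147.9]
eef_rot: [-1.569, 0.228, 0.1]
wrist_force: [-1.3, -0.3, 2.7]
finger_gap: 11.5
clock: 7.5
eef_pos: [595.0, -245.3, 147.4]
eef_rot: [-1.569, 0.248, 0.1]
wrist_force: [-6.3, 0.6, 4.5]
finger_gap: 12.2
```

```bash
python3 -m handwheel '[[[0.8,0,0,0,0,0.4,-1],[1.2,0,0,0,0,0.5,-1],[1.2,0,0,0,0,0.5,-1]]]'
python3 - <<'E'
from h import *
for n in('wrist','scene'): save(n,n[0]+'6')
a=cv2.imread('pics/s6.png');w=cv2.imread('pics/w6.png')
cv2.imwrite('pics/z6.png',np.hstack([cv2.resize(a[100:182,320:380],None,fx=6,fy=6,interpolation=cv2.INTER_CUBIC),cv2.resize(w[137:260,290:390],None,fx=4,fy=4,interpolation=cv2.INTER_CUBIC)]))
print(read_state()['wrist_force'],read_state()['moment'])
E
```

```text
clock: 7.75
eef_pos: [595.5, -245.4, 147.1]
eef_rot: [-1.569, 0.259, 0.1]
wrist_force: [-8.4, 0.3, 2.9]
finger_gap: 11.8
[-8.19923981  0.19477949  3.76665553] [0.04164574 1.72646908 0.07110121]
```

View pics/z6.png

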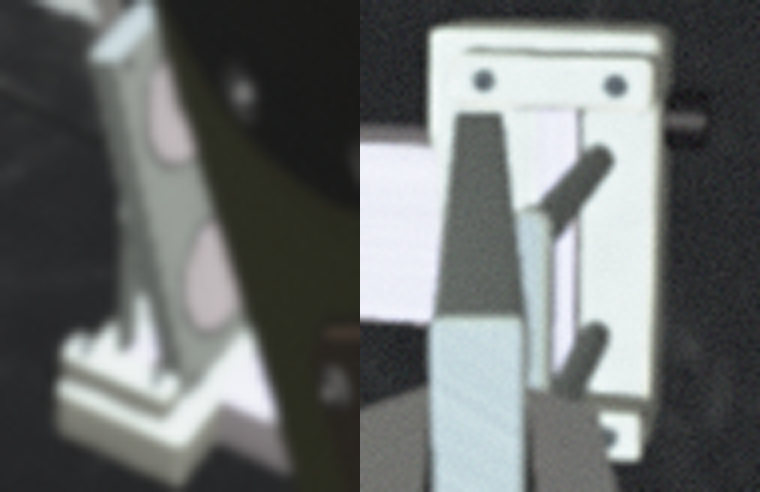

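```bash
python3 -m handwheel '[[[0,0,0,0,0,0,-0.6],[0,0,0,0,0,0,-0.5],[0,0,0,0,0,0,-0.4],[0,0,0,0,0,0,-0.2],[0,0,0,0,0,0,-0.1]]]'
python3 - <<'E'
from h import *
s=read_state();print(s['moment'],s['wrist_force'])
for n in('scene','wrist'): save(n,n[0]+'7')
a=cv2.imread('pics/s7.png');w=cv2.imread('pics/w7.png')
cv2.imwrite('pics/z7.png',np.hstack([cv2.resize(a[100:182,320:380],None,fx=6,fy=6,interpolation=cv2.INTER_CUBIC),cv2.resize(w[137:260,290:390],None,fx=4,fy=4,interpolation=cv2.INTER_CUBIC)]))
E
```

```text
clock: 8.27
eef_pos: [595.6, -245.3, 147.1]
eef_rot: [-1.569, 0.259, 0.1]
wrist_force: [-0.1, 0.7, -0.1]
finger_gap: 38.3
[-0.05522831 -0.17785909  0.00081343] [-0.06910096  0.6702058  -0.12796217]
```

View pics/z7.png

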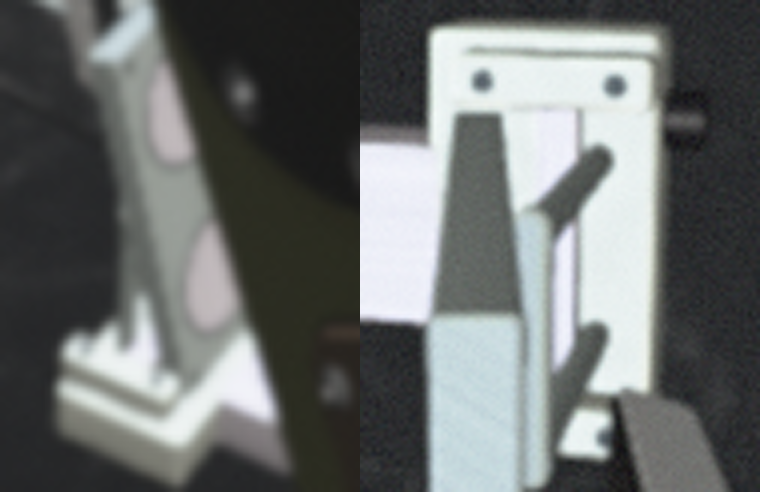

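```bash
python3 -m handwheel '[[[0,-10,0,0,0,0,-0.1],[0,-25,0,0,0,0,-0.1],[0,-45,0,0,0,0,-0.1],[0,-75,0,0,0,0,0],[0,-110,0,0,0,0,0.2]]]'
python3 - <<'E'
from h import *
s=read_state();print(s['eef_rot'],s['joints'].round(4),s['eef_pos'])
# fit FK: sample data
import numpy as np
from scipy.optimize import least_squares
data=[([-1.17857,0.30046,1.52157,0,1.32073,-0.06656],[243.5,-492.9,212.9]),
([-0.845,0.077,1.604,0,1.461,-0.349],[341.4,-329.1,291.7]),
([-.47,.054,1.61,.001,1.478,-.48],[430.9,-177.7,300.1]),
([-.035,.106,1.635,.001,1.4,.042],[480.4,20,264.4]),
([.186,.238,1.564,.001,1.341,.261],[510,133.4,228.5]),
([.176,.247,1.589,.001,1.309,.254],[509.5,128.1,213.1]),
([.176,.192,1.448,.001,1.501,.254],[509.9,128.1,303]),
([-.281,.418,1.175,-.042,1.668,-.328],[571.4,-138,297.5]),
([-.417,.582,.943,-.097,1.787,-.529],[587.8,-247.6,297.9]),
([-.41,.671,1.146,-.101,1.51,-.495],[590.8,-245.6,148.1]),
(s['joints'],s['eef_pos'])]
def res(x):
    a0,h,L1,off,L2,e,L3=x;out=[]
    for q,p in data:
        q1,q2,q3,q4,q5,q6=q
        def Ry(t): return R.from_euler('y',t)
        v=Ry(q2).apply([0,0,L1])+Ry(q2+q3).apply([off,0,L2])
        T=Ry(q2+q3)*R.from_euler('z',q4)*Ry(q5)
        v=v+T.apply([e,0,L3])+[a0,0,h]
        out.append(R.from_euler('z',q1).apply(v)-p)
    return np.ravel(out)
f=least_squares(res,[0,300,400,0,400,0,250]);print(f.x.round(1),np.abs(f.fun).max(),np.sqrt((f.fun**2).mean()))
E
```

```text
clock: 8.78
eef_pos: [623.3, -242.5, 254.4]
eef_rot: [-1.568, 0.26, 0.1]
wrist_force: [-0.1, -0.1, -0.3]
finger_gap: 50.8
[-1.5680623   0.26036438  0.10040001] [-0.38    0.7234  0.8252 -0.1207  1.8245 -0.4967] [ 623.32643764 -242.4788444   254.42166006]
[-76.2 -63.2 305.7 -26.9 453.6 -77.8 -72.7] 38.14728907327533 17.936847343919162
```

```bash
cat > fk.py <<'E'
from h import *
from scipy.optimize import least_squares
data=[([-1.17857,0.30046,1.52157,0,1.32073,-0.06656],[243.5,-492.9,212.9]),
([-0.845,0.077,1.604,0,1.461,-0.349],[341.4,-329.1,291.7]),
([-.47,.054,1.61,.001,1.478,-.48],[430.9,-177.7,300.1]),
([-.035,.106,1.635,.001,1.4,.042],[480.4,20,264.4]),
([.186,.238,1.564,.001,1.341,.261],[510,133.4,228.5]),
([.176,.247,1.589,.001,1.309,.254],[509.5,128.1,213.1]),
([.176,.192,1.448,.001,1.501,.254],[509.9,128.1,303]),
([-.281,.418,1.175,-.042,1.668,-.328],[571.4,-138,297.5]),
([-.417,.582,.943,-.097,1.787,-.529],[587.8,-247.6,297.9]),
([-.41,.671,1.146,-.101,1.51,-.495],[590.8,-245.6,148.1]),
([-0.38,0.7234,0.8252,-0.1207,1.8245,-0.4967],[623.3,-242.5,254.4])]
def Ry(t): return R.from_euler('y',t)
def fk(q,x):
    a0,h,L1,off,L2,e,L3,d,d2=x;q1,q2,q3,q4,q5,q6=q
    v=Ry(q2).apply([0,d,L1])+Ry(q2+q3).apply([off,0,L2])
    T=Ry(q2+q3)*R.from_euler('z',q4)*Ry(q5)
    return R.from_euler('z',q1).apply(v+T.apply([e,d2,L3])+[a0,0,h]), R.from_euler('z',q1)*T*R.from_euler('z',q6)
def fit():
    best=None
    for g in ([0,300,400,0,400,0,250,40,0],[0,200,300,0,350,0,250,40,0],[50,300,300,30,300,50,300,40,0]):
        f=least_squares(lambda x:np.ravel([fk(q,x)[0]-p for q,p in data]),g)
        if best is None or f.cost<best.cost: best=f
    return best
if __name__=='__main__':
    f=fit();print(f.x.round(1),np.abs(f.fun).max())
    for q,p in data[-3:]: print(fk(q,f.x)[1].as_matrix().round(3).tolist())
    s=read_state();print(R.from_euler('xyz',s['eef_rot']).as_matrix().round(3).tolist())
E
python3 fk.py
```

```text
[ -1.1 220.9 424.1  40.8 447.4  -1.2 262.3  39.7  -3.1] 0.28072447077016704
[[-0.976, -0.099, -0.194], [-0.097, 0.995, -0.018], [0.194, 0.002, -0.981]]
[[-0.973, -0.1, -0.208], [-0.098, 0.995, -0.019], [0.209, 0.002, -0.978]]
[[-0.961, -0.099, -0.256], [-0.097, 0.995, -0.023], [0.257, 0.003, -0.966]]
[[0.961, -0.256, -0.1], [0.097, -0.023, 0.995], [-0.257, -0.966, 0.003]]
```

```bash
cat >> fk.py <<'E'
X=fit().x
LO=np.array([-3.03,-.79,.23,-1.04,0,-2.55]);HI=np.array([3.03,2.21,2.52,4.18,3.07,2.55])
A=np.array([[-1,0,0],[0,0,1],[0,1,0]]).T  # tool axes (cols x,y,z) in T6 frame: x=-Tx, y=Tz, z=Ty
A=np.array([[-1,0,0],[0,0,1],[0,1,0]]).T
def ik(p,M,q0):
    def f(q):
        a,b=fk(q,X); Mt=b.as_matrix()@A
        return np.r_[a-p,300*(R.from_matrix(Mt.T@M.as_matrix()).as_rotvec())]
    r=least_squares(f,np.clip(q0,LO+1e-3,HI-1e-3),bounds=(LO,HI));return r.x,np.abs(r.fun).max()
def toolphi(phi,s=-1):
    # tool y dir in bed xz-plane: (sin phi,-cos phi); tool x = s*bed y
    t=radians(phi);y=np.array([sin(t),0,-cos(t)]);x=np.array([0,s,0.]);z=np.cross(x,y)
    return R.from_euler('z',BY,degrees=True)*R.from_matrix(np.c_[x,y,z])
def platept(xe,al,L,front=True):
    """grasp point mid-thickness L from foot; al lean back deg (+) ; xe = bed x of the contact edge"""
    t=radians(al);u=np.array([sin(t),0,cos(t)]);n=np.array([cos(t),0,-sin(t)])
    e=np.array([xe,0,30.]); return e+L*u+(-6*n if al>0 else 6*n)
def tcp(g,phi): # grasp point g (bed) -> TCP world
    t=radians(phi);return bed2w(g+11*np.array([sin(t),0,-cos(t)]))
E
python3 - <<'E'
from fk import *
f=fit();s=read_state()
a,b=fk(s['joints'],X);print(a-s['eef_pos'],(b.as_matrix()@A-R.from_euler('xyz',s['eef_rot']).as_matrix()).round(3).max())
for phi0 in (-20,-35,-45):
  q=np.r_[s['joints'][:5],1.0]
  for al in (14.6,0,-20,-40,-60,-75,-90):
    phi=phi0+14.6-al; xe=66 if al>0 else 54
    g=platept(xe,al,118)
    best=min((ik(tcp(g,phi),toolphi(phi),q0) for q0 in (q,np.r_[-.4,.6,1.3,0.1,1.4,1.0],np.r_[-.4,0,2.,0.1,.5,1.0])),key=lambda r:r[1])
    q=best[0]; print(phi0,al,phi,g.round(0),tcp(g,phi).round(0),q.round(2),round(best[1],2))
E
```

```text
[0.01478917 0.04397722 0.14926643] -0.0
-20 14.6 -20.0 [ 90.   0. 146.] [ 591. -244.  135.] [-0.38  0.76  1.04 -0.16  1.64  1.1 ] 0.0
-20 0 -5.4 [ 60.   0. 148.] [ 564. -247.  137.] [-0.45  0.56  1.34 -0.05  1.33  1.03] 0.0
-20 -20 14.6 [ 19.   0. 143.] [ 527. -251.  132.] [-0.58  0.35  1.68  0.2   0.92  0.79] 0.0
-20 -40 34.6 [-17.   0. 124.] [ 494. -254.  115.] [-0.75  0.25  1.96  0.77  0.66  0.16] 0.0
-20 -60 54.6 [-45.   0.  94.] [ 469. -257.   88.] [-0.93  0.33  2.15  1.54  0.77 -0.73] 0.0
-20 -75 69.6 [-58.   0.  66.] [ 457. -258.   63.] [-1.04  0.54  2.2   1.83  1.08 -1.16] 0.0
-20 -90 84.6 [-64.   0.  36.] [ 453. -258.   35.] [-1.09  0.82  2.15  1.93  1.42 -1.41] 0.0
-35 14.6 -35.0 [ 90.   0. 146.] [ 589. -245.  137.] [-0.35  0.93  0.83 -0.27  1.93  1.1 ] 0.0
-35 0 -20.4 [ 60.   0. 148.] [ 561. -247.  138.] [-0.4   0.7   1.15 -0.17  1.61  1.09] 0.0
-35 -20 -0.3999999999999986 [ 19.   0. 143.] [ 524. -251.  132.] [-0.51  0.45  1.51 -0.    1.18  0.96] 0.0
-35 -40 19.6 [-17.   0. 124.] [ 492. -254.  114.] [-0.65  0.29  1.83  0.33  0.8   0.62] 0.0
-35 -60 39.6 [-45.   0.  94.] [ 
[... 216 characters left out ...]
2.19  1.85  1.1  -1.24] 0.0
-45 14.6 -45.0 [ 90.   0. 146.] [ 587. -245.  138.] [-0.33  1.05  0.68 -0.35  2.12  1.06] 0.0
-45 0 -30.4 [ 60.   0. 148.] [ 559. -247.  139.] [-0.38  0.8   1.02 -0.24  1.79  1.1 ] 0.0
-45 -20 -10.399999999999999 [ 19.   0. 143.] [ 523. -251.  132.] [-0.47  0.53  1.4  -0.1   1.36  1.03] 0.0
-45 -40 9.600000000000001 [-17.   0. 124.] [ 490. -255.  113.] [-0.6   0.34  1.73  0.13  0.95  0.8 ] 0.0
-45 -60 29.6 [-45.   0.  94.] [ 466. -257.   85.] [-0.76  0.27  1.99  0.68  0.64  0.21] 0.0
-45 -75 44.6 [-58.   0.  66.] [ 455. -258.   59.] [-0.89  0.34  2.13  1.32  0.65 -0.52] 0.0
-45 -90 59.6 [-64.   0.  36.] [ 451. -259.   30.] [-1.    0.52  2.19  1.75  0.9  -1.07] 0.0
```

Run:
```python
from fk import *
P=np.load('pics/topP.npy');m=(P[...,0]>640)&(P[...,0]<900)&(P[...,1]>-400)&(P[...,1]<-120)
Q=P[m]
for x in range(640,900,20):
    z=Q[(Q[:,0]>=x)&(Q[:,0]<x+20)];print(x,[(y,int(z[(z[:,1]>=y)&(z[:,1]<y+40)][:,2].max())) for y in range(-400,-120,40) if ((z[:,1]>=y)&(z[:,1]<y+40)).any()])
for n in('wrist','scene'): save(n,n[0]+'8')
```

```text
640 [(-400, 6), (-360, 4), (-320, 4), (-280, 5), (-240, 5), (-200, 5), (-160, 7)]
660 [(-400, 6), (-360, 4), (-320, 6), (-280, 4), (-240, 4), (-200, 4), (-160, 3)]
680 [(-400, 6), (-360, 4), (-320, 4), (-280, 3), (-240, 6), (-200, 5), (-160, 7)]
700 [(-400, 3), (-360, 4), (-320, 4), (-280, 70), (-240, 21), (-200, 9), (-160, 9)]
720 [(-400, 5), (-360, 4), (-320, 5), (-280, 91), (-240, 88), (-200, 4), (-160, 6)]
740 [(-400, 3), (-360, 4), (-320, 7), (-280, 90), (-240, 90), (-200, 5), (-160, 5)]
760 [(-400, 5), (-360, 5), (-320, 80), (-280, 84), (-240, 8), (-200, 3), (-160, 78)]
780 [(-400, 78), (-360, 82), (-320, 86), (-280, 82), (-240, 8), (-200, 5), (-160, 106)]
800 [(-400, 77), (-360, 83), (-320, 84), (-280, 83), (-240, 79), (-200, 3), (-160, 83)]
820 [(-400, 5), (-360, 83), (-320, 83), (-280, 83), (-240, 82), (-200, 4), (-160, 83)]
840 [(-400, 4), (-360, 82), (-320, 84), (-280, 83), (-240, 82), (-200, 18), (-160, 19)]
860 [(-400, 4), (-360, 83), (-320, 79), (-280, 3), (-240, 4), (-200, 16), (-160, 23)]
880 [(-400, 4), (-360, 3), (-320, 6), (-280, 5), (-240, 4), (-200, 5), (-160, 30)]
```

View pics/w8.png

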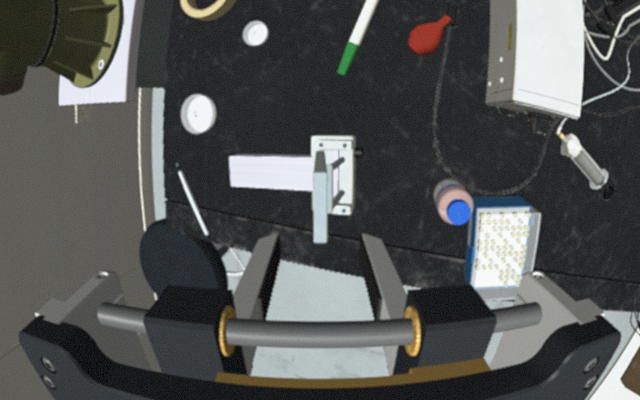

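View pics/s8.png

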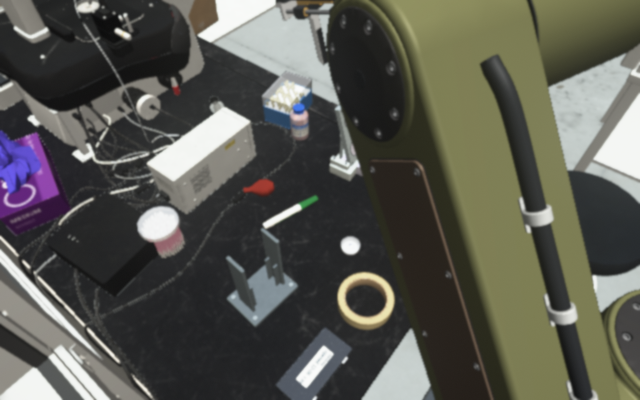

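Run:
```python
from fk import *
w=cv2.imread('pics/w8.png');cv2.imwrite('pics/z8.png',cv2.resize(w[125:255,220:370],None,fx=5,fy=5,interpolation=cv2.INTER_CUBIC))
```

```text
(no output)
```

View pics/z8.png

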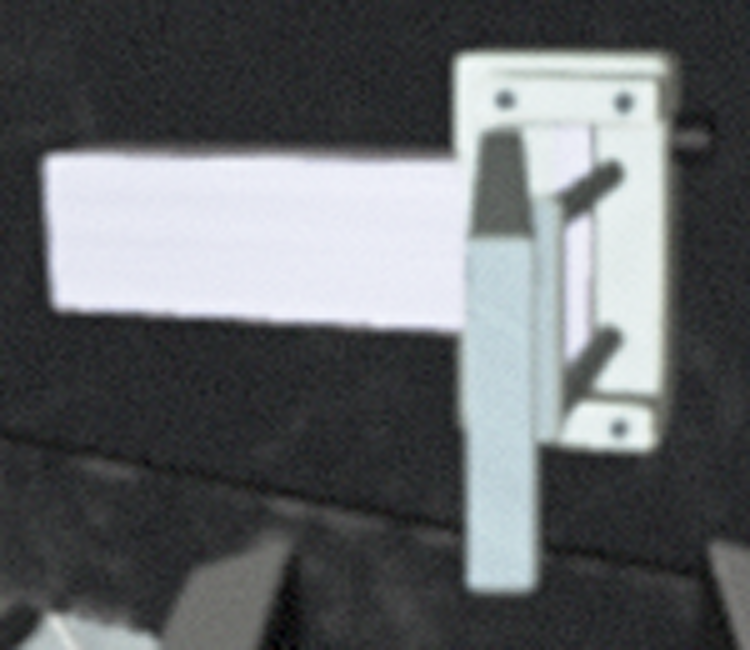

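Run:
```python
from fk import *
D=np.load('pics/w8.npz')
def b(q,z):
    uv=np.array(q)/5+[220,125]-.5
    o,r=wray(uv,D['pos'],D['rot']);return w2bed(o+r*((z-o[2])/r[:,2])[:,None]).round(1).tolist()
print('front top edge',b([(468,236),(465,592)],178.2))
print('rear top edge',b([(532,236),(538,592)],175.2))
print('block',b([(43,155),(53,310)],30),'heel',b([(455,55)],30),'stop',b([(555,128)],38))
print('bar',b([(548,200),(548,440)],105),'foot rear/front',b([(522,130)],30),b([(484,130)],33))
print(read_state()['eef_pos'],D['pos'])
# via path
s=read_state()
g=platept(66,14.6,118);g[1]=-1
for phi,back in ((-15,110),(-40,100),(-40,60),(-40,0)):
    t=radians(phi);gg=g-back*np.array([sin(t),0,-cos(t)])
    p=tcp(gg,phi);M=toolphi(phi);q,e=ik(p,M,np.r_[-.38,.8,.9,-.1,1.8,1.0]);print(phi,back,p.round(1),q.round(2),round(e,2))
    if back in(110,): go(p,M=M)
```

```text
front top edge [[92.5, 31.7, 178.2], [91.5, -32.6, 178.2]]
rear top edge [[102.6, 31.6, 175.2], [104.2, -32.4, 175.2]]
block [[-81.0, 21.1, 30.0], [-80.9, -26.0, 30.0]] heel [[46.1, 50.3, 30.0]] stop [[74.9, 32.8, 38.0]]
bar [[88.9, 25.6, 105.0], [89.3, -27.8, 105.0]] foot rear/front [[64.2, 30.9, 30.0]] [[54.7, 31.0, 33.0]]
[ 625.41666103 -242.77679464  260.13590284] [ 623.32643764 -242.4788444   254.42166006]
-15 110 [ 620.4 -242.3  241.3] [-0.38  0.72  0.86 -0.12  1.79  1.08] 0.0
clock 8.88 pos [ 625.4 -242.8  260.1] F [0.1 0.3 0.8] gap 55.7 q [-0.379  0.72   0.817 -0.121  1.825 -0.497]
shift [-0.2 19.5  1. ] rot [-0.41 89.91  0.63]
-40 100 [ 651.8 -239.1  213.9] [-0.31  1.18  0.23 -0.37  2.34  0.98] 5.78
-40 60 [ 626.2 -241.7  183.2] [-0.32  1.09  0.46 -0.34  2.22  1.03] 0.0
-40 0 [ 587.8 -245.6  137.3] [-0.34  0.99  0.75 -0.31  2.03  1.08] 0.0
```

```bash
python3 -m handwheel '[[[0,0,0,0,7,0,0.5],[0,0,0,0,14,0,0.8],[0,0,0,0,21,0,1],[0,0,0,0,28,0,1],[0,0,0,0,35,0,1]]]' && python3 -m handwheel '[[[0,0,0,0,7,0,1],[0,0,0,0,14,0,1],[0,0,0,0,21,0,1],[0,0,0,0,28,0,1],[0,0,0,0,35,0,1]]]';  python3 - <<'E'
from fk import *
g=platept(65.5,14.9,118);g[1]=-.5
for phi,back in ((-15,110),(-28,85),):
    t=radians(phi);gg=g-back*np.array([sin(t),0,-cos(t)]);go(tcp(gg,phi),M=toolphi(phi))
E
```

```text
clock: 9.3
eef_pos: [625.4, -242.7, 260.3]
eef_rot: [-1.72, 0.202, -0.532]
wrist_force: [-0.5, 0.4, 0.3]
finger_gap: 86.4
clock: 9.72
eef_pos: [625.4, -242.7, 260.5]
eef_rot: [-1.808, 0.079, -1.143]
wrist_force: [0.1, -0.1, 0.0]
finger_gap: 94.1
clock 9.72 pos [ 625.4 -242.7  260.5] F [ 0.1 -0.1  0. ] gap 94.1 q [-0.379  0.719  0.817 -0.121  1.825  0.737]
shift [-1.3 19.9  0.5] rot [-0.64 19.23  0.25]
clock 9.72 pos [ 625.4 -242.7  260.5] F [ 0.1 -0.1  0. ] gap 94.1 q [-0.379  0.719  0.817 -0.121  1.825  0.737]
shift [ 4. 47. 16.] rot [-13.52  19.12   2.43]
```

```bash
python3 -m handwheel '[[[0,2,0,0,6,0,1],[0,5,0,0,12,0,1],[-0.5,8,0,0,18,0,1],[-1,12,0,-0.5,19.2,0.2,1],[-1,14,0,-0.6,19.2,0.2,1]]]';  python3 - <<'E'
from fk import *
g=platept(65.5,14.9,118);g[1]=-.5
for phi,back in ((-28,90),(-40,60),):
    t=radians(phi);gg=g-back*np.array([sin(t),0,-cos(t)]);go(tcp(gg,phi),M=toolphi(phi))
E
```

```text
clock: 10.13
eef_pos: [621.3, -242.0, 246.6]
eef_rot: [-1.833, 0.0, -1.468]
wrist_force: [0.6, -0.5, -0.4]
finger_gap: 94.1
clock 10.13 pos [ 621.3 -242.   246.6] F [ 0.6 -0.5 -0.4] gap 94.1 q [-0.379  0.72   0.849 -0.124  1.805  1.074]
shift [-0.3 27.4 18.3] rot [-12.98   0.11   0.03]
clock 10.13 pos [ 621.3 -242.   246.6] F [ 0.6 -0.5 -0.4] gap 94.1 q [-0.379  0.72   0.849 -0.124  1.805  1.074]
shift [-0.3 60.  21.3] rot [-24.98   0.1    0.04]
```

```bash
python3 -m handwheel '[[[0,8,6,-5,0,0,1],[0,18,12,-10,0,0,1],[-0.3,30,17,-15,0,0,1],[-0.3,42,20,-20,0,0,1],[-0.3,54,21.3,-25,0,0,1]]]';  python3 - <<'E'
from fk import *
g=platept(65.5,14.9,118);g[1]=-.5
for phi,back in ((-40,50),(-40,0),):
    t=radians(phi);gg=g-back*np.array([sin(t),0,-cos(t)]);go(tcp(gg,phi),M=toolphi(phi))
for n in('wrist','scene'): save(n,n[0]+'9')
a=cv2.imread('pics/s9.png');cv2.imwrite('pics/z9.png',np.vstack([cv2.imread('pics/w9.png')[:,60:580],a[80:200,200:460].repeat(2,0).repeat(2,1)])[:600])
E
```

```text
clock: 10.55
eef_pos: [628.0, -240.6, 188.3]
eef_rot: [-2.273, 0.003, -1.465]
wrist_force: [-0.6, 0.1, -0.5]
finger_gap: 94.1
clock 10.55 pos [ 628.  -240.6  188.3] F [-0.6  0.1 -0.5] gap 94.1 q [-0.317  1.1    0.435 -0.342  2.235  1.022]
shift [ 0.4 15.1  2.1] rot [0.26 0.3  0.06]
clock 10.55 pos [ 628.  -240.6  188.3] F [-0.6  0.1 -0.5] gap 94.1 q [-0.317  1.1    0.435 -0.342  2.235  1.022]
shift [ 0.4 65.1  2.3] rot [0.26 0.3  0.06]
```

View pics/z9.png

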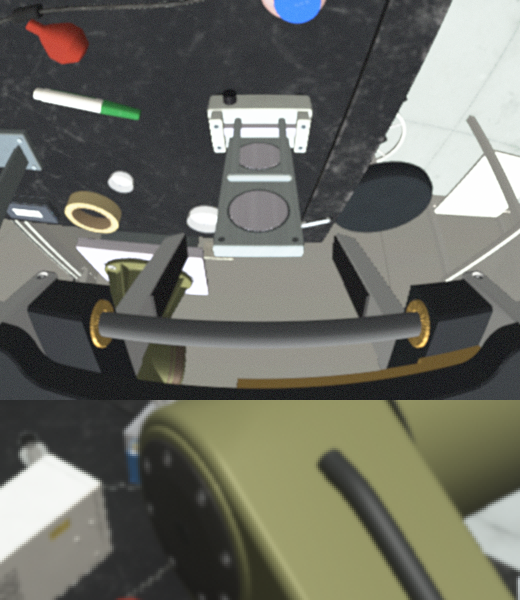

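```bash
python3 -m handwheel '[[[0,12,0.5,0,0,0,1],[0.2,26,1,0,0,0,1],[0.4,42,1.5,0,0,0,1],[0.4,56,2,0,0,0,1],[0.4,62,2.3,0,0,0,1]]]' && python3 -m handwheel '[[[0,0,0,0,0,0,1]]]';  python3 - <<'E'
from fk import *
g=platept(65.5,14.9,118);g[1]=-.5
phi=-40;go(tcp(g,phi),M=toolphi(phi))
for n in('wrist',): save(n,n[0]+'10')
E
```

```text
clock: 11.07
eef_pos: [588.2, -244.5, 134.2]
eef_rot: [-2.277, 0.008, -1.464]
wrist_force: [-1.3, -0.2, -0.5]
finger_gap: 94.0
clock: 11.15
eef_pos: [587.8, -244.7, 134.9]
eef_rot: [-2.275, 0.009, -1.463]
wrist_force: [-0.7, -0.1, 0.5]
finger_gap: 94.1
clock 11.15 pos [ 587.8 -244.7  134.9] F [-0.7 -0.1  0.5] gap 94.1 q [-0.339  0.995  0.748 -0.311  2.034  1.073]
shift [ 0.4 -1.8 -1.4] rot [ 0.33  0.59 -0.14]
```

View pics/w10.png

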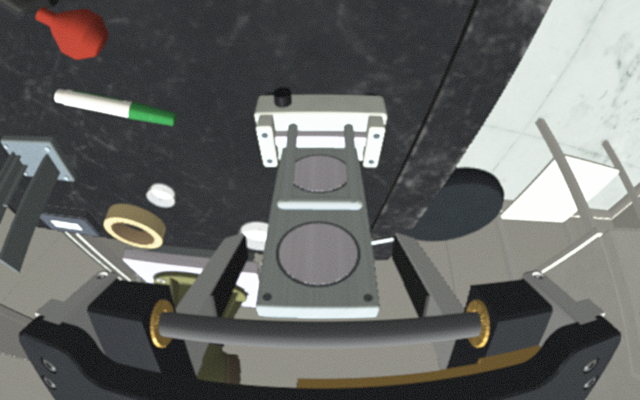

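```bash
python3 -m handwheel '[[[0.4,-1.8,-1.4,0.3,0.6,0,1],[0.4,-1.8,-1.4,0.3,0.6,0,0.7],[0.4,-1.8,-1.4,0.3,0.6,0,0.5],[0.4,-1.8,-1.4,0.3,0.6,0,0.4],[0.4,-1.8,-1.4,0.3,0.6,0,0.38]]]' 25 && python3 -m handwheel '[[[0,0,0,0,0,0,0.3],[0,0,0,0,0,0,0.2],[0,0,0,0,0,0,0.2],[0,0,0,0,0,0,0.2]]]' 25;  python3 - <<'E'
from fk import *
g=platept(65.5,14.9,118);g[1]=-.5
phi=-40;go(tcp(g,phi),M=toolphi(phi)); print(w2bed(read_state()['eef_pos']))
E
```

```text
clock: 11.62
eef_pos: [588.6, -245.2, 138.1]
eef_rot: [-2.268, 0.001, -1.471]
wrist_force: [0.8, -0.6, -1.1]
finger_gap: 70.9
clock: 11.95
eef_pos: [588.6, -245.2, 137.9]
eef_rot: [-2.268, 0.001, -1.471]
wrist_force: [0.6, 0.1, -0.7]
finger_gap: 63.7
clock 11.95 pos [ 588.6 -245.2  137.9] F [ 0.6  0.1 -0.7] gap 63.7 q [-0.34   0.991  0.746 -0.309  2.034  1.082]
shift [-0.1  1.  -0.1] rot [-0.05 -0.02 -0.11]
[ 83.67873046  -0.62137016 137.90846297]
```

```bash
cat > piv.py <<'E'
import sys
from fk import *
# plate coords of the TCP fixed at grasp time
P0=np.array([83.68,-0.62,137.9]);AL0=14.9;XE=65.5;PH0=-39.95
def un(al): t=radians(al);return np.array([sin(t),0,cos(t)]),np.array([cos(t),0,-sin(t)])
u,n=un(AL0);e=P0-[XE,-.62,30];cu,cn=e@u,e@n   # from rear lower edge
def nom(al,xs=0):
    u,n=un(al)
    if al>0: E=np.array([XE,0,30.]);c=cn
    else: E=np.array([XE-12,0,30.]);c=cn+12
    p=E+cu*u+c*n+[xs,-.62,0]; return bed2w(p),toolphi(PH0+AL0-al)
def show(als,dz=0,xs=0):
    s=read_state();M=R.from_euler('xyz',s['eef_rot'])
    y=R.from_euler('z',-BY,degrees=True).apply(M.apply([0,1,0]));phi=degrees(atan2(y[0],-y[2]))
    alc=AL0+PH0-phi;pn,_=nom(alc,xs)
    print('t',round(s['clock'],2),'F',s['wrist_force'].round(1),'mom',s['moment'].round(2),'gap',round(s['finger_gap'],1),'al',round(alc,2),'dev bed',(w2bed(s['eef_pos'])-w2bed(pn)).round(1),'q',s['joints'].round(2))
    for a in als:
        p,Mt=nom(a,xs);p=p+[0,0,dz];d=M.inv().apply(p-s['eef_pos']);rv=(M.inv()*Mt).as_rotvec(degrees=True)
        print(a,d.round(1).tolist(),rv.round(1).tolist())
if __name__=='__main__':
    show([float(x) for x in sys.argv[1].split(',')],*[float(x) for x in sys.argv[2:]])
E
echo; python3 piv.py 13,11,9,7,5
```

```text
t 11.95 F [ 0.6  0.1 -0.7] mom [-0.06 -0.32  0.02] gap 63.7 al 14.9 dev bed [-0. -0.  0.] q [-0.34  0.99  0.75 -0.31  2.03  1.08]
13.0 [0.0, 1.9, -3.1] [1.9, -0.0, -0.1]
11.0 [0.0, 4.0, -6.3] [3.9, -0.0, -0.1]
9.0 [0.0, 6.2, -9.4] [5.9, -0.0, -0.1]
7.0 [0.0, 8.5, -12.4] [7.9, -0.0, -0.1]
5.0 [0.0, 10.9, -15.4] [9.9, -0.0, -0.1]
```

```bash
python3 -m handwheel '[[[0,1.9,-3.1,1.9,0,0,0.2],[0,4,-6.3,3.9,0,0,0.2],[0,6.2,-9.4,5.9,0,0,0.2],[0,8.5,-12.4,7.9,0,0,0.2],[0,10.9,-15.4,9.9,0,0,0.2]]]'; python3 piv.py 4,3,2,1,0
python3 - <<'E'
from h import *
save('wrist','w11')
E
```

```text
clock: 12.37
eef_pos: [569.8, -246.7, 139.4]
eef_rot: [-2.094, 0.002, -1.471]
wrist_force: [1.0, 0.5, -1.3]
finger_gap: 63.4
t 12.37 F [ 1.   0.5 -1.3] mom [ 0.25 -0.41 -0.16] gap 63.4 al 4.9 dev bed [ 0.1  0.4 -0. ] q [-0.37  0.82  0.98 -0.23  1.81  1.1 ]
4.0 [0.4, 0.9, -1.6] [0.9, -0.0, -0.1]
3.0 [0.4, 1.9, -3.2] [1.9, -0.0, -0.1]
2.0 [0.4, 2.9, -4.8] [2.9, -0.0, -0.1]
1.0 [0.4, 4.0, -6.4] [3.9, -0.0, -0.1]
0.0 [0.4, 5.1, -8.0] [4.9, -0.0, -0.1]
```

View pics/w11.png

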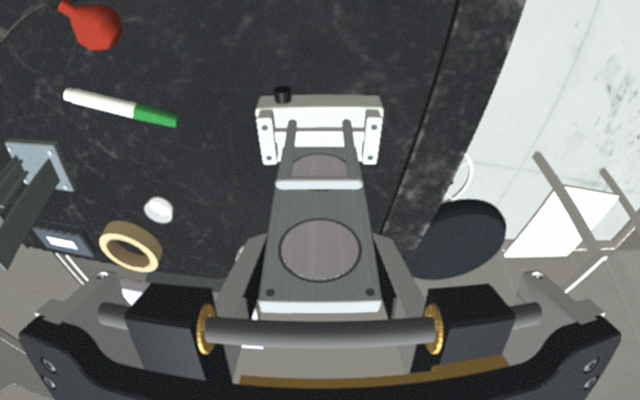

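```bash
python3 -m handwheel '[[[0.2,0.9,-1.6,0.9,0,0,0.2],[0.4,1.9,-3.2,1.9,0,0,0.2],[0.4,2.9,-4.8,2.9,0,0,0.2],[0.4,4,-6.4,3.9,0,0,0.2],[0.4,5.1,-8,4.9,0,0,0.2]]]'; python3 piv.py=-0 2>/dev/null; python3 piv.py " -2,-4,-6,-8,-10"
```

```text
clock: 12.83
eef_pos: [559.8, -248.5, 139.1]
eef_rot: [-2.004, 0.001, -1.472]
wrist_force: [-0.4, -0.2, -6.9]
finger_gap: 63.8
t 12.83 F [-0.4 -0.2 -6.9] mom [ 0.1  -0.61 -0.01] gap 63.8 al -0.24 dev bed [-0.2 -0.4  0.2] q [-0.39  0.75  1.09 -0.2   1.69  1.09]
-2.0 [-0.4, 1.5, -2.8] [1.8, -0.1, -0.1]
-4.0 [-0.4, 3.2, -6.2] [3.8, -0.1, -0.1]
-6.0 [-0.4, 5.0, -9.5] [5.8, -0.1, -0.1]
-8.0 [-0.4, 7.0, -12.8] [7.8, -0.1, -0.1]
-10.0 [-0.4, 9.1, -16.0] [9.8, -0.1, -0.1]
```

```bash
python3 -m handwheel '[[[0,0.9,0.4,0,0,0,0.2],[0,0.9,0.4,0,0,0,0.2]]]'; python3 -m handwheel '[[[0,0.9,0.4,0,0,0,0.2],[0,0.9,0.4,0,0,0,0.2]]]'
```

```text
clock: 13.0
eef_pos: [559.8, -248.6, 139.0]
eef_rot: [-2.003, 0.001, -1.472]
wrist_force: [0.4, 2.1, 2.3]
finger_gap: 63.5
clock: 13.17
eef_pos: [560.0, -248.6, 139.0]
eef_rot: [-2.003, 0.0, -1.472]
wrist_force: [-1.8, 2.7, 6.9]
finger_gap: 63.8
```

```bash
python3 piv.py " -2,-4,-6,-8,-10" -0.6
```

```text
t 13.17 F [-1.8  2.7  6.9] mom [ 0.36  0.6  -0.22] gap 63.8 al -0.29 dev bed [ 0.1 -0.5  0. ] q [-0.39  0.75  1.09 -0.2   1.69  1.09]
-2.0 [-0.5, 2.0, -2.8] [1.7, -0.1, -0.1]
-4.0 [-0.5, 3.7, -6.2] [3.7, -0.1, -0.1]
-6.0 [-0.5, 5.5, -9.5] [5.7, -0.1, -0.1]
-8.0 [-0.5, 7.5, -12.8] [7.7, -0.1, -0.0]
-10.0 [-0.5, 9.5, -16.0] [9.7, -0.1, -0.0]
```

```bash
python3 -m handwheel '[[[-0.2,2,-2.8,1.7,0,0,0.2],[-0.5,3.7,-6.2,3.7,0,0,0.2],[-0.5,5.5,-9.5,5.7,0,0,0.2],[-0.5,7.5,-12.8,7.7,0,0,0.2],[-0.5,9.5,-16,9.7,0,0,0.2]]]'; python3 piv.py " -12,-14,-16,-18,-20" -0.6
```

```text
clock: 13.58
eef_pos: [541.6, -250.1, 137.5]
eef_rot: [-1.832, -0.001, -1.471]
wrist_force: [-0.1, 0.3, 1.0]
finger_gap: 63.7
t 13.58 F [-0.1  0.3  1. ] mom [-0.04  0.01  0.05] gap 63.7 al -10.1 dev bed [ 0.2 -0.2 -0.1] q [-0.44  0.61  1.28 -0.13  1.48  1.06]
-12.0 [-0.2, 2.1, -3.3] [1.9, -0.1, 0.0]
-14.0 [-0.1, 3.8, -6.7] [3.9, -0.1, 0.0]
-16.0 [-0.1, 5.6, -10.1] [5.9, -0.1, 0.0]
-18.0 [-0.1, 7.6, -13.3] [7.9, -0.1, 0.0]
-20.0 [-0.1, 9.6, -16.5] [9.9, -0.1, 0.0]
```

```bash
python3 -m handwheel '[[[-0.1,2.1,-3.3,1.9,0,0,0.2],[-0.1,3.8,-6.7,3.9,0,0,0.2],[-0.1,5.6,-10.1,5.9,0,0,0.2],[-0.1,7.6,-13.3,7.9,0,0,0.2],[-0.1,9.6,-16.5,9.9,0,0,0.2]]]'; python3 piv.py " -22,-24,-26,-28,-30" -0.6
```

```text
clock: 14.0
eef_pos: [523.3, -251.9, 132.9]
eef_rot: [-1.657, -0.001, -1.471]
wrist_force: [-0.8, 0.7, 1.0]
finger_gap: 63.5
t 14.0 F [-0.8  0.7  1. ] mom [0.35 0.16 0.  ] gap 63.5 al -20.1 dev bed [ 0.2 -0.1 -0.1] q [-0.49  0.48  1.46 -0.05  1.27  1.  ]
-22.0 [-0.1, 2.1, -3.5] [1.9, -0.1, 0.1]
-24.0 [-0.1, 3.8, -6.8] [3.9, -0.1, 0.1]
-26.0 [-0.1, 5.6, -10.2] [5.9, -0.1, 0.1]
-28.0 [-0.1, 7.6, -13.4] [7.9, -0.1, 0.1]
-30.0 [-0.1, 9.7, -16.6] [9.9, -0.1, 0.1]
```

```bash
python3 -m handwheel '[[[-0.1,2.1,-3.5,1.9,0,0,0.2],[-0.1,3.8,-6.8,3.9,0,0,0.2],[-0.1,5.6,-10.2,5.9,0,0,0.2],[-0.1,7.6,-13.4,7.9,0,0,0.2],[-0.1,9.7,-16.6,9.9,0,0,0.2]]]'; python3 piv.py " -32,-34,-36,-38,-40" -0.6;  python3 - <<'E'
from h import *
save('wrist','w12')
E
```

```text
clock: 14.42
eef_pos: [506.0, -253.6, 125.1]
eef_rot: [-1.483, -0.002, -1.471]
wrist_force: [-1.8, 1.5, 2.3]
finger_gap: 63.8
t 14.42 F [-1.8  1.5  2.3] mom [0.56 0.27 0.11] gap 63.8 al -30.1 dev bed [ 0.2 -0.1 -0.1] q [-0.55  0.38  1.63  0.06  1.06  0.89]
-32.0 [-0.1, 2.0, -3.5] [1.9, -0.1, 0.1]
-34.0 [-0.1, 3.8, -6.9] [3.9, -0.1, 0.1]
-36.0 [-0.1, 5.6, -10.2] [5.9, -0.1, 0.1]
-38.0 [-0.1, 7.6, -13.5] [7.9, -0.1, 0.1]
-40.0 [-0.1, 9.6, -16.6] [9.9, -0.1, 0.1]
```

View pics/w12.png

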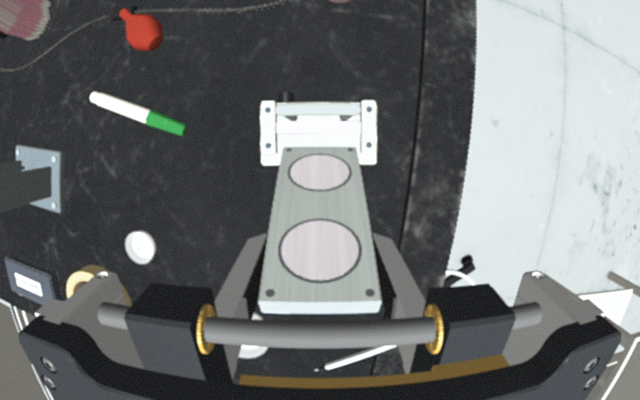

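The plate is about 30° past upright with its foot at the heel (320,150), and still rigid in the fingers. I'll carry on.

```bash
python3 -m handwheel '[[[-0.1,2,-3.5,1.9,0,0,0.2],[-0.1,3.8,-6.9,3.9,0,0,0.2],[-0.1,5.6,-10.2,5.9,0,0,0.2],[-0.1,7.6,-13.5,7.9,0,0,0.2],[-0.1,9.6,-16.6,9.9,0,0,0.2]]]'; python3 piv.py " -42,-44,-46,-48,-50" -0.5
```

```text
clock: 14.88
eef_pos: [489.8, -255.4, 114.1]
eef_rot: [-1.306, -0.002, -1.471]
wrist_force: [-0.5, 1.7, 1.5]
finger_gap: 63.8
t 14.88 F [-0.5  1.7  1.5] mom [ 0.53 -0.06  0.18] gap 63.8 al -40.22 dev bed [-0.2 -0.2 -0.3] q [-0.63  0.3   1.79  0.23  0.86  0.71]
-42.0 [-0.2, 1.7, -2.9] [1.8, -0.1, 0.1]
-44.0 [-0.2, 3.4, -6.3] [3.8, -0.1, 0.1]
-46.0 [-0.2, 5.3, -9.6] [5.8, -0.1, 0.1]
-48.0 [-0.2, 7.2, -12.9] [7.8, -0.1, 0.1]
-50.0 [-0.2, 9.3, -16.1] [9.8, -0.1, 0.1]
```

```bash
python3 -m handwheel '[[[-0.2,1.7,-2.9,1.8,0,0,0.2],[-0.2,3.4,-6.3,3.8,0,0,0.2],[-0.2,5.3,-9.6,5.8,0,0,0.2],[-0.2,7.2,-12.9,7.8,0,0,0.2],[-0.2,9.3,-16.1,9.8,0,0,0.2]]]'; python3 piv.py " -52,-54,-56,-58,-60" -0.5
```

```text
clock: 15.3
eef_pos: [476.7, -256.7, 101.1]
eef_rot: [-1.134, -0.003, -1.471]
wrist_force: [-3.5, 1.0, 2.5]
finger_gap: 63.7
t 15.3 F [-3.5  1.   2.5] mom [0.54 0.35 0.31] gap 63.7 al -50.09 dev bed [ 0.1 -0.2 -0.2] q [-0.71  0.26  1.92  0.49  0.7   0.42]
-52.0 [-0.2, 1.8, -3.5] [1.9, 0.0, 0.2]
-54.0 [-0.2, 3.6, -6.9] [3.9, 0.0, 0.2]
-56.0 [-0.2, 5.4, -10.2] [5.9, 0.0, 0.2]
-58.0 [-0.2, 7.4, -13.5] [7.9, 0.0, 0.2]
-60.0 [-0.2, 9.4, -16.7] [9.9, 0.0, 0.2]
```

```bash
python3 -m handwheel '[[[-0.2,1.8,-3.5,1.9,0,0.1,0.2],[-0.2,3.6,-6.9,3.9,0,0.2,0.2],[-0.2,5.4,-10.2,5.9,0,0.2,0.2],[-0.2,7.4,-13.5,7.9,0,0.2,0.2],[-0.2,9.4,-16.7,9.9,0,0.2,0.2]]]'; python3 piv.py " -62,-64,-66,-68,-70" -0.5
```

```text
clock: 15.72
eef_pos: [465.7, -258.1, 85.7]
eef_rot: [-0.959, -0.0, -1.469]
wrist_force: [-1.7, 0.5, -0.4]
finger_gap: 64.0
t 15.72 F [-1.7  0.5 -0.4] mom [0.26 0.22 0.26] gap 64.0 al -60.09 dev bed [ 0.1 -0.4 -0.2] q [-0.8   0.26  2.04  0.88  0.62 -0.01]
-62.0 [-0.4, 1.8, -3.6] [1.9, 0.0, -0.0]
-64.0 [-0.4, 3.5, -6.9] [3.9, 0.0, -0.0]
-66.0 [-0.4, 5.3, -10.3] [5.9, 0.0, -0.0]
-68.0 [-0.4, 7.3, -13.5] [7.9, 0.0, -0.0]
-70.0 [-0.4, 9.4, -16.7] [9.9, 0.0, -0.0]
```

```bash
python3 -m handwheel '[[[-0.4,1.8,-3.6,1.9,0,0,0.2],[-0.4,3.5,-6.9,3.9,0,0,0.2],[-0.4,5.3,-10.3,5.9,0,0,0.2],[-0.4,7.3,-13.5,7.9,0,0,0.2],[-0.4,9.4,-16.7,9.9,0,0,0.2]]]'; python3 piv.py " -72,-74,-76,-78,-80" -0.4;  python3 - <<'E'
from h import *
save('wrist','w13');save('scene','s13')
E
```

```text
clock: 16.13
eef_pos: [457.6, -258.9, 68.7]
eef_rot: [-0.784, -0.001, -1.469]
wrist_force: [-2.6, 1.3, -0.4]
finger_gap: 63.6
t 16.13 F [-2.6  1.3 -0.4] mom [0.39 0.38 0.41] gap 63.6 al -70.12 dev bed [ 0.3 -0.5 -0.1] q [-0.89  0.32  2.13  1.32  0.66 -0.51]
-72.0 [-0.5, 1.5, -3.7] [1.9, 0.1, 0.0]
-74.0 [-0.5, 3.2, -7.1] [3.9, 0.1, 0.0]
-76.0 [-0.5, 5.1, -10.4] [5.9, 0.1, 0.0]
-78.0 [-0.5, 7.0, -13.7] [7.9, 0.1, 0.0]
-80.0 [-0.5, 9.1, -16.9] [9.9, 0.1, 0.0]
```

View pics/w13.png

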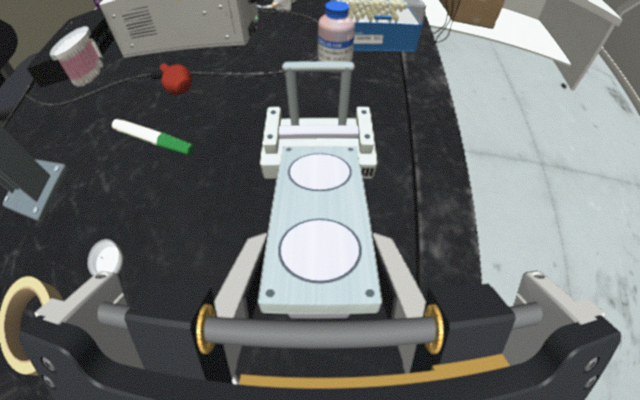

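View pics/s13.png

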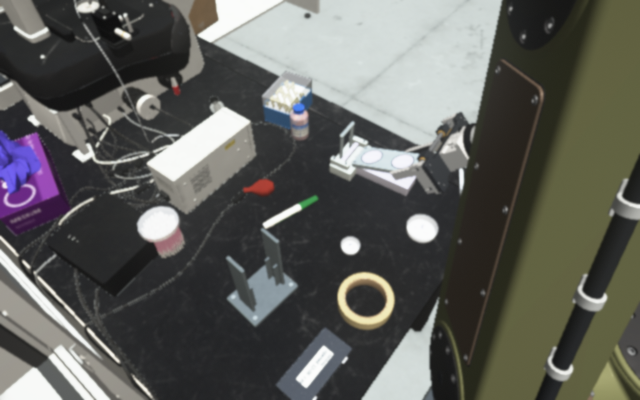

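```bash
python3 -m handwheel '[[[-0.4,1.5,-3.7,1.9,0,0,0.2],[-0.4,3.2,-7.1,3.9,0,0,0.2],[-0.4,5.1,-10.4,5.9,0,0,0.2],[-0.4,7,-13.7,7.9,0,0,0.2],[-0.4,9.1,-16.9,9.9,0,0,0.2]]]'; python3 piv.py " -82,-84,-85,-86,-87,-88,-90" -0.2
```

```text
clock: 16.65
eef_pos: [452.0, -259.0, 49.7]
eef_rot: [-0.613, 0.0, -1.468]
wrist_force: [1.4, 0.7, -2.9]
finger_gap: 63.9
t 16.65 F [ 1.4  0.7 -2.9] mom [-0.02  0.34  0.11] gap 63.9 al -79.95 dev bed [-0.2  0.  -1.1] q [-0.97  0.43  2.18  1.64  0.8  -0.9 ]
-82.0 [0.0, 1.3, -2.7] [2.1, 0.0, -0.1]
-84.0 [0.0, 3.0, -6.1] [4.1, 0.0, -0.1]
-85.0 [0.0, 3.9, -7.8] [5.1, 0.0, -0.1]
-86.0 [0.0, 4.9, -9.4] [6.1, 0.0, -0.1]
-87.0 [0.0, 5.8, -11.1] [7.1, 0.0, -0.1]
-88.0 [0.0, 6.8, -12.7] [8.1, 0.0, -0.1]
-90.0 [0.0, 8.9, -15.9] [10.1, 0.0, -0.1]
```

```bash
python3 -m handwheel '[[[0,1.3,-2.7,2.1,0,0,0.2],[0,2.2,-4.4,3.1,0,0,0.2],[0,3,-6.1,4.1,0,0,0.2],[0,3.9,-7.8,5.1,0,0,0.2],[0,4.9,-9.4,6.1,0,0,0.2]]]'; python3 piv.py " -87,-88,-89,-90" -0.2
```

```text
clock: 17.07
eef_pos: [450.9, -258.9, 38.8]
eef_rot: [-0.507, 0.002, -1.466]
wrist_force: [0.3, -0.2, -4.5]
finger_gap: 64.0
t 17.07 F [ 0.3 -0.2 -4.5] mom [-0.13  1.3  -0.03] gap 64.0 al -85.97 dev bed [ 0.3  0.3 -0.6] q [-1.01  0.52  2.2   1.76  0.92 -1.08]
-87.0 [0.3, 0.3, -1.5] [1.0, 0.0, -0.2]
-88.0 [0.3, 1.2, -3.2] [2.0, 0.0, -0.2]
-89.0 [0.3, 2.0, -4.9] [3.0, 0.0, -0.2]
-90.0 [0.3, 2.9, -6.6] [4.0, 0.0, -0.2]
```

```bash
python3 -m handwheel '[[[0.1,0.3,-1.5,1,0,0,0.2],[0.3,1.2,-3.2,2,0,0,0.2],[0.3,2,-4.9,3,0,0,0.2],[0.3,2.4,-5.8,3.5,0,0,0.2]]]'; python3 piv.py " -89,-90,-91" -0.2
```

```text
clock: 17.4
eef_pos: [450.2, -259.0, 32.2]
eef_rot: [-0.445, 0.002, -1.465]
wrist_force: [-3.8, 2.3, 5.9]
finger_gap: 63.5
t 17.4 F [-3.8  2.3  5.9] mom [ 0.02 -0.03  0.47] gap 63.5 al -89.53 dev bed [-0.   0.2 -0.5] q [-1.03  0.57  2.2   1.81  1.   -1.17]
-89.0 [0.2, -0.5, 1.2] [-0.5, -0.0, -0.3]
-90.0 [0.2, 0.2, -0.5] [0.5, -0.0, -0.3]
-91.0 [0.2, 1.0, -2.2] [1.5, -0.0, -0.3]
```

```bash
python3 -m handwheel '[[[0.1,0.2,-0.5,0.5,0,0,0.2],[0.2,0.5,-1.1,0.8,0,0,0.2],[0.2,0.5,-1.1,0.8,0,0,0.2]]]'; python3 piv.py " -90" 0;  python3 - <<'E'
from h import *
save('wrist','w14');save('scene','s14')
a=cv2.imread('pics/s14.png');w=cv2.imread('pics/w14.png')
cv2.imwrite('pics/z14.png',np.hstack([cv2.resize(a[110:210,320:440],None,fx=3.5,fy=3.5,interpolation=cv2.INTER_CUBIC),cv2.resize(w[90:265,250:390],None,fx=2,fy=2,interpolation=cv2.INTER_CUBIC)]))
E
```

```text
clock: 17.65
eef_pos: [450.5, -259.0, 31.9]
eef_rot: [-0.428, 0.003, -1.464]
wrist_force: [-5.7, 4.0, 10.0]
finger_gap: 64.0
t 17.65 F [-5.7  4.  10. ] mom [ 0.38 -0.43  0.67] gap 64.0 al -90.53 dev bed [0.3 0.2 1.1] q [-1.03  0.59  2.2   1.82  1.02 -1.19]
-90.0 [0.2, -0.2, -0.2] [-0.5, -0.0, -0.3]
```

View pics/z14.png

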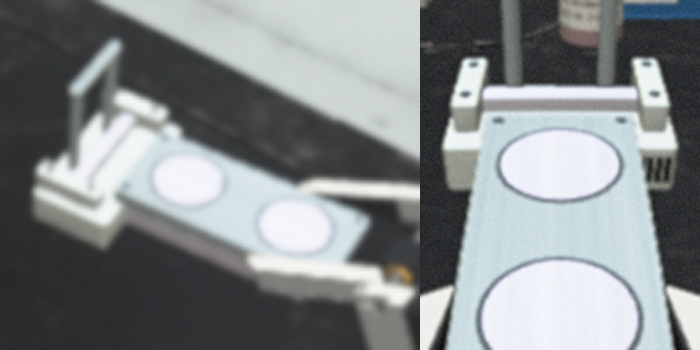

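Run:
```python
from fk import *
s=read_state();M=R.from_euler('xyz',s['eef_rot']);bx=R.from_euler('z',BY,degrees=True).apply([1,0,0])
print('bed x',M.inv().apply(bx).round(3),'up',M.inv().apply([0,0,1]).round(3),'bedy',M.inv().apply(R.from_euler('z',BY,degrees=True).apply([0,1,0])).round(3),w2bed(s['eef_pos']))
D=np.load('pics/w14.npz')
def b(q,z):
    uv=(np.array(q)-[420,0])/2+[250,90]-.5
    o,r=wray(uv,D['pos'],D['rot']);return w2bed(o+r*((z-o[2])/r[:,2])[:,None]).round(1).tolist()
print('far edge plate',b([(485,115),(634,115)],42),'stop top front edge',b([(485,110),(635,110)],38),'stop upper',b([(485,103),(635,103)],38))
```

```text
bed x [0.005 0.909 0.416] up [-0.002 -0.416  0.91 ] bedy [-1.     0.006  0.   ] [-55.14256308  -0.45487597  31.94294127]
far edge plate [[52.4, 31.2, 42.0], [52.6, -32.9, 42.0]] stop top front edge [[63.4, 32.7, 38.0], [63.6, -34.6, 38.0]] stop upper [[69.8, 33.4, 38.0], [70.0, -35.2, 38.0]]
```

```bash
python3 -m handwheel '[[[0,-0.4,1,-0.5,0,0,0.2],[0,2.3,2.2,-0.5,0,0,0.2],[0,5,3.5,-0.5,0,0,0.2],[0,7.8,4.7,-0.5,0,0,0.2],[0,9.6,5.6,-0.5,0,0,0.2]]]'
python3 - <<'E'
from fk import *
s=read_state();M=R.from_euler('xyz',s['eef_rot']);print(w2bed(s['eef_pos']),R.from_euler('z',-BY,degrees=True).apply(s['wrist_force']).round(1),s['moment'].round(2))
E
```

```text
clock: 18.17
eef_pos: [461.9, -257.7, 33.0]
eef_rot: [-0.437, 0.002, -1.464]
wrist_force: [-0.2, 0.0, -5.0]
finger_gap: 63.8
[-43.64353399  -0.31441172  32.95520789] [-0.2  0.  -5. ] [-0.1   1.35  0.  ]
```

```bash
python3 -m handwheel '[[[0,1.6,0.3,0,0,0,0.2],[0,3.4,1.2,0,0,0,0.2],[0,5.2,2,0,0,0,0.2],[0,6.1,2.4,0,0,0,0.2],[0,6.1,2.4,0,0,0,0.2]]]'
python3 - <<'E'
from fk import *
s=read_state();M=R.from_euler('xyz',s['eef_rot']);print(w2bed(s['eef_pos']),R.from_euler('z',-BY,degrees=True).apply(s['wrist_force']).round(1),s['moment'].round(2))
E
```

```text
clock: 18.58
eef_pos: [468.7, -257.0, 32.7]
eef_rot: [-0.437, 0.002, -1.464]
wrist_force: [1.6, -0.4, -2.4]
finger_gap: 64.2
[-36.82551742  -0.3200912   32.72454367] [ 1.6 -0.6 -2.4] [-0.07  0.68 -0.02]
```

Next I'll make small steps toward the stop, reading the force each time.

```bash
for i in 1; do python3 -m handwheel '[[[0,0.7,0.2,0,0,0,0.2],[0,1.3,0.5,0,0,0,0.2],[0,1.3,0.5,0,0,0,0.2]]]'; python3 -m handwheel '[[[0,0.7,0.2,0,0,0,0.2],[0,1.4,0.6,0,0,0,0.2],[0,1.4,0.6,0,0,0,0.2]]]'; done
python3 - <<'E'
from fk import *
s=read_state();print(w2bed(s['eef_pos']),R.from_euler('z',-BY,degrees=True).apply(s['wrist_force']).round(1),s['moment'].round(2))
E
```

```text
clock: 18.83
eef_pos: [470.1, -256.9, 32.6]
eef_rot: [-0.437, 0.002, -1.464]
wrist_force: [1.1, -0.1, -3.4]
finger_gap: 63.9
clock: 19.08
eef_pos: [471.5, -256.7, 32.5]
eef_rot: [-0.437, 0.002, -1.464]
wrist_force: [-6.2, -0.5, -2.3]
finger_gap: 64.1
[-33.99527978  -0.25075794  32.46666788] [-6.3  0.2 -2.3] [-0.13  0.83  0.01]
```

```bash
python3 -m handwheel '[[[0,0.6,0.2,0,0,0,0.2],[0,1,0.4,0,0,0,0.2],[0,1,0.4,0,0,0,0.2]]]';  python3 - <<'E'
from fk import *
s=read_state();print(w2bed(s['eef_pos']),R.from_euler('z',-BY,degrees=True).apply(s['wrist_force']).round(1),s['moment'].round(2))
save('wrist','w15');w=cv2.imread('pics/w15.png')
cv2.imwrite('pics/z15.png',cv2.resize(w[90:265,220:420],None,fx=3,fy=3,interpolation=cv2.INTER_CUBIC))
E
```

```text
clock: 19.33
eef_pos: [471.7, -256.6, 32.0]
eef_rot: [-0.439, 0.003, -1.465]
wrist_force: [-19.9, -1.9, 2.6]
finger_gap: 63.9
[-33.7736765   -0.22647698  31.98572355] [-20.    0.1   2.6] [-0.13  1.32  0.13]
```

View pics/z15.png

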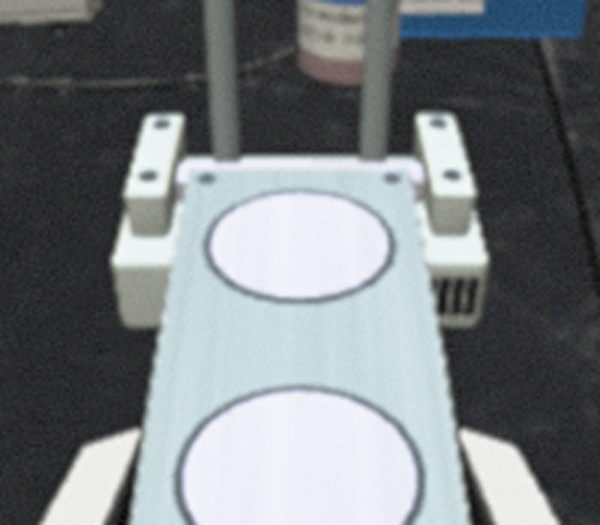

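```bash
python3 -m handwheel '[[[0,0.6,-0.8,0,0,0,0.2],[0,0.8,-1.4,0.3,0,0,0.2],[0,0.8,-1.4,0.3,0,0,0.2]]]'; python3 -m handwheel '[[[0,0.3,-0.6,0,0,0,0.2],[0,0.3,-0.6,0,0,0,0.4],[0,0.3,-0.6,0,0,0,0.45],[0,0.3,-0.6,0,0,0,0.5],[0,0.3,-0.6,0,0,0,0.55]]]'
python3 - <<'E'
from fk import *
s=read_state();print(w2bed(s['eef_pos']),R.from_euler('z',-BY,degrees=True).apply(s['wrist_force']).round(1),s['moment'].round(2))
save('wrist','w16');w=cv2.imread('pics/w16.png')
cv2.imwrite('pics/z16.png',cv2.resize(w[90:320,190:450],None,fx=2.5,fy=2.5,interpolation=cv2.INTER_CUBIC))
E
```

```text
clock: 19.63
eef_pos: [471.8, -256.6, 31.6]
eef_rot: [-0.43, 0.003, -1.465]
wrist_force: [-19.6, 2.5, 18.4]
finger_gap: 63.9
clock: 20.05
eef_pos: [472.0, -256.7, 31.0]
eef_rot: [-0.43, 0.003, -1.465]
wrist_force: [0.0, 0.5, 0.3]
finger_gap: 72.2
[-33.50723764  -0.30328921  31.02281585] [0.1 0.5 0.3] [ 0.04  0.36 -0.02]
```

View pics/z16.png

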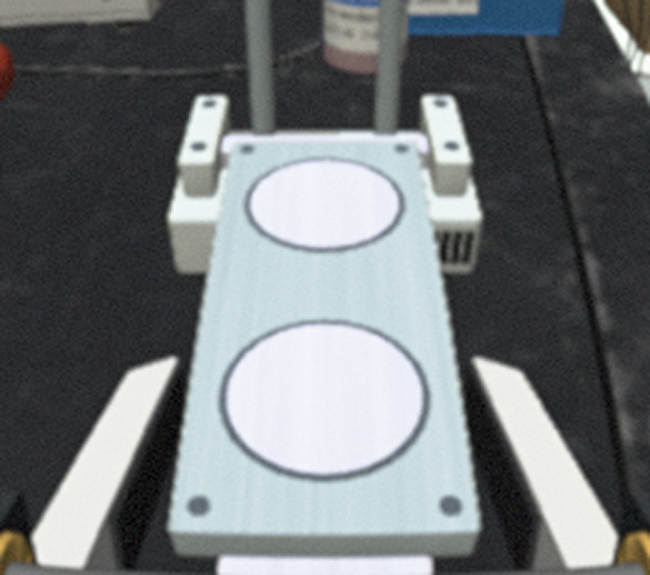

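```bash
python3 -m handwheel '[[[0,0,0,0,0,0,0.8],[0,0,0.5,0,0,0,1],[0,-4,3,0,0,0,1],[0,-14,8,0,0,0,1],[0,-28,16,0,0,0,1]]]'; python3 -m handwheel '[[[0,-12,10,0,0,0,1],[0,-26,22,0,0,0,1],[0,-40,38,0,0,0,1],[0,-54,56,0,0,0,1],[0,-66,74,0,0,0,1]]]'
python3 - <<'E'
from fk import *
s=read_state();print(s['joints'].round(2))
for n in('wrist','top','scene'):save(n,n[0]+'17')
w=cv2.imread('pics/w17.png');t=cv2.imread('pics/t17.png');a=cv2.imread('pics/s17.png')
cv2.imwrite('pics/z17.png',np.hstack([cv2.resize(t[170:275,360:440],None,fx=5,fy=5,interpolation=cv2.INTER_CUBIC),cv2.resize(a[115:215,325:425],None,fx=3.9,fy=5.25,interpolation=cv2.INTER_CUBIC)]))
E
```

```text
clock: 20.52
eef_pos: [453.0, -258.3, 57.0]
eef_rot: [-0.431, 0.004, -1.464]
wrist_force: [-0.5, 0.3, 0.0]
finger_gap: 93.7
clock: 20.93
eef_pos: [423.4, -261.6, 152.8]
eef_rot: [-0.431, 0.004, -1.465]
wrist_force: [-0.1, 0.0, 0.4]
finger_gap: 94.2
[-1.1   0.21  2.25  1.55  1.02 -0.8 ]
```

View pics/z17.png

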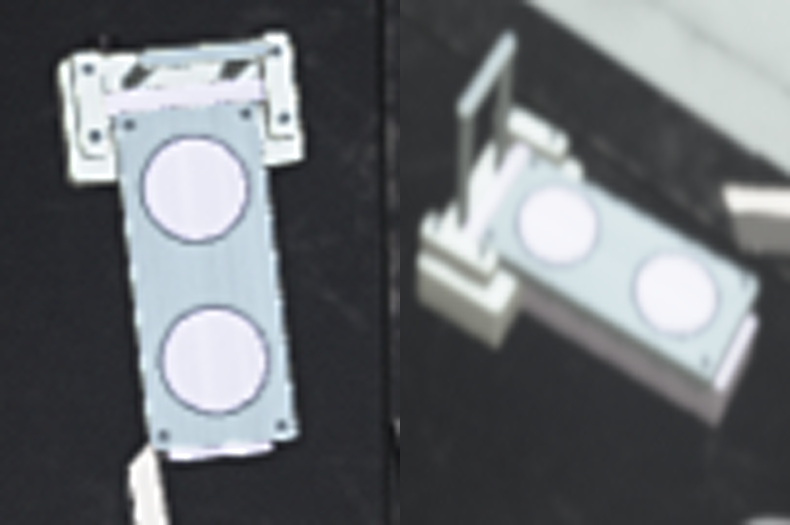

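View pics/w17.png

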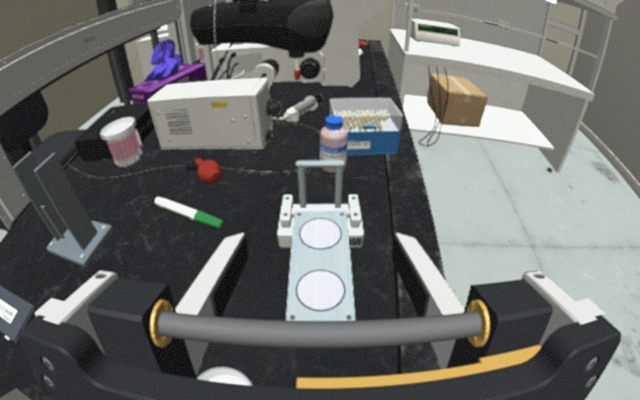

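Run:
```python
from fk import *
t=cv2.imread('pics/t17.png')
cv2.imwrite('pics/z18.png',np.vstack([cv2.resize(t[175:205,368:428],None,fx=12,fy=10,interpolation=cv2.INTER_CUBIC),cv2.resize(t[245:270,375:435],None,fx=12,fy=10,interpolation=cv2.INTER_CUBIC)]))
b=lambda q,z:w2bed(onz('top',np.array(q)/5+[360,170]-.5,z)).round(1).tolist()
print('near',b([(150,445),(298,437)],42),'far',b([(117,113),(262,100)],42),'block near edge',b([(170,460),(270,449)],30))
v,u=0,0
t0=cv2.imread('pics/top0.png').astype(int)
d=np.abs(t0-t.astype(int)).sum(2)>90
print('diff boxes');n,l,st,c=cv2.connectedComponentsWithStats(d.astype(np.uint8))
print([tuple(x) for x in st[1:] if x[4]>12])
```

```text
near [[-72.1, 33.3, 42.0], [-74.5, -31.4, 42.0]] far [[74.6, 32.3, 42.0], [74.5, -32.3, 42.0]] block near edge [[-79.6, 23.5, 30.0], [-78.8, -20.9, 30.0]]
diff boxes
[(np.int32(380), np.int32(191), np.int32(40), np.int32(132), np.int32(1555)), (np.int32(200), np.int32(211), np.int32(34), np.int32(12), np.int32(236)), (np.int32(438), np.int32(254), np.int32(24), np.int32(50), np.int32(351)), (np.int32(400), np.int32(297), np.int32(79), np.int32(33), np.int32(509)), (np.int32(401), np.int32(303), np.int32(55), np.int32(10), np.int32(220)), (np.int32(399), np.int32(322), np.int32(82), np.int32(78), np.int32(3309)), (np.int32(379), np.int32(334), np.int32(14), np.int32(4), np.int32(33)), (np.int32(545), np.int32(335), np.int32(95), np.int32(65), np.int32(2565)), (np.int32(570), np.int32(345), np.int32(18), np.int32(7), np.int32(62)), (np.int32(557), np.int32(363), np.int32(35), np.int32(21), np.int32(128)), (np.int32(519), np.int32(371), np.int32(12), np.int32(15), np.int32(80)), (np.int32(199), np.int32(378), np.int32(21), np.int32(12), np.int32(26)), (np.int32(220), np.int32(383), np.int32(14), np.int32(7), np.int32(17)), (np.int32(266), np.int32(382), np.int32(65), np.int32(18), np.int32(790)), (np.int32(529), np.int32(387), np.int32(4), np.int32(8), np.int32(20)), (np.int32(195), np.int32(393), np.int32(17), np.int32(7), np.int32(36)), (np.int32(188), np.int32(395), np.int32(5), np.int32(5), np.int32(14))]
```

View pics/z18.png

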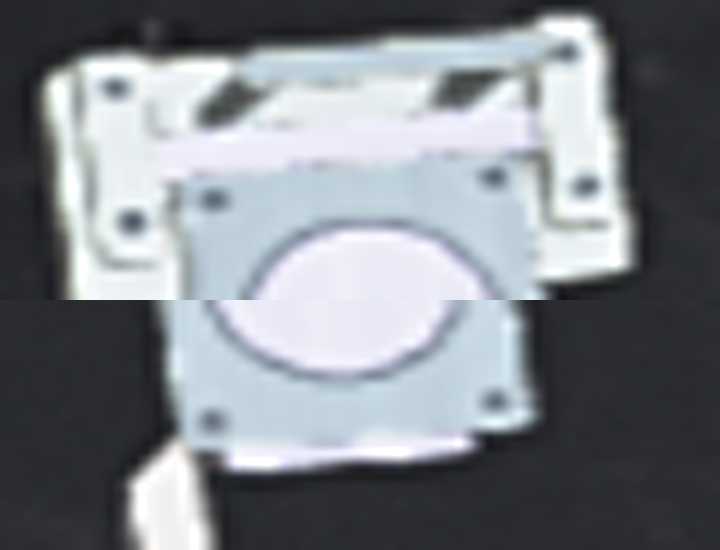

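View pics/t17.png

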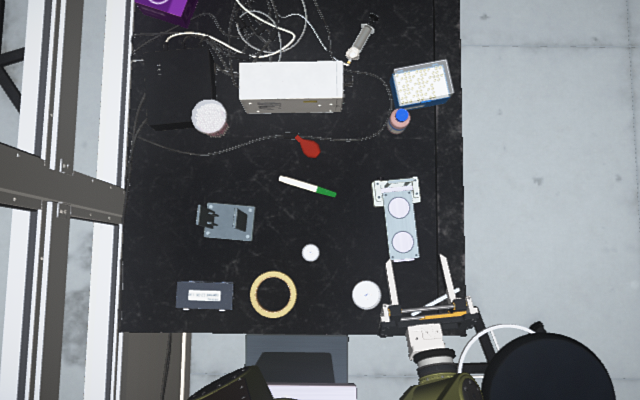

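View pics/s17.png

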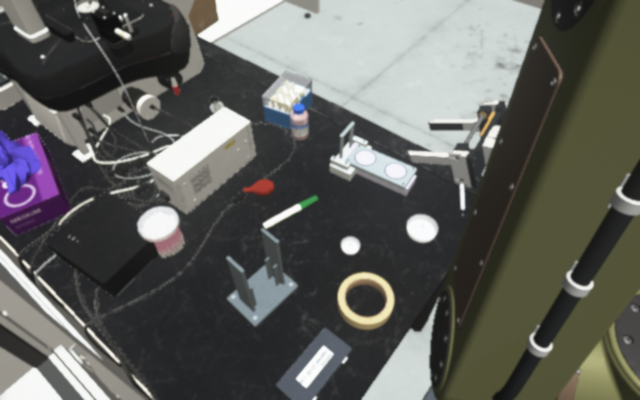

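Run:
```python
from h import *
s=read_state();print(s['clock'],s['wrist_force'].round(1),np.abs(s['qd']).max())
print(order.sign_off())
```

```text
21.0833 [-0.   0.1  0.1] 0.05788488890764351
the job is handed in; nothing more can be done
None
```

The plate is lying flat on the bed, home against the heel stop and released. I handed the job in at 21.1 s of the 62 s allowed.

**What I did**
- I drew the plate straight up out of the cassette by its faces. I stood it before the stop, leaning about 15° on the rest bar with its rear edge about 9–10 mm from the stop, and let go.
- I then gripped it by its long sides and pivoted it down with the foot at the heel.
- Flat on the bed, I slid it about 21 mm to the stop and pushed to about 20 N. I pressed it down at about 18 N, released it and backed away.

**Last checks**
- **Plate position:** in the top view the far edge is at bed x ≈ 74.5 mm, against the stop face at 75 mm. It lies between the cheeks, centred to about 1 mm. The near corners read -72 and -74.5 mm (home would be -75), which I put down to how precisely I could pick the blurred pixels.
- **Robot clear:** the wrist force reads about 0 and the gripper is clear of everything.
- **Loose things:** the marker, the dish and the other loose items look unmoved in the top view. The thin pen near the bed is partly hidden by the gripper there.

**Disagreements**
- The three cameras disagreed on the bed's sideways position by up to 3.5 mm. I settled it by measuring plate and bed in the same wrist image.
- As the plate reached upright, the wrist force showed it carried wholly by the hand for a moment, a few tenths of a mm off the bed. I lowered it back at once.
- During the first part of the slide the hand was again carrying nearly all its weight, so it may have been just off the bed. I lowered it there too.

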